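# Check honey samples into the sample drawer

### The arm

A 6-joint arm with a two-finger parallel gripper is mounted at the origin on the work surface. World frame = base frame: x ahead of the robot, y to its left, z up, the work surface at z = 0. Lengths are in m, angles in rad, forces in N, time in s.
With the tool pointing down it reaches from about 0.425 to 0.95 m from the base axis. Payload 3.5 kg.
Tool frame: the origin (TCP) lies between the finger pads; the fingertips stand 14 mm ahead of it and the grasp point (between the pads) lies 5 mm behind it; z points along the fingers, y is the direction in which the jaws open and shut (so a half turn about z gives the same grasp; the last joint's range is limited). The gripper opens to 85 mm and grips with 20 to 120 N. Pads are 22 mm wide; open, the fingers measure 114 mm over their backs; the gripper's body (76 mm by 85 mm) begins 54 mm behind the grasp point. The pads swing forward as they close: fully open they stand 13 mm farther back than shut.
Start: joints at [1.089, 0.286, 1.577, -0, 1.279, -0.15], TCP at [0.22, 0.638, 0.245] pointing down, gripper open.
Joint ranges: [-2.77, 2.77], [-0.9, 2.22], [0.21, 2.48], [-1.53, 4.67], [0.24, 2.81], [-2.84, 2.84]. Speed limits (rad/s): [2.79, 2.79, 3.14, 3.14, 3.14, 3.14].

### API

Orientations are given as a unit quaternion [x, y, z, w].
In Python, from plant import ctrl gives the robot as it stands. The module is installed in compiled form; this text tells all that it offers.
- The arm moves only by the tool servo_tool, never from a script. Its argument "increments" is text: rows parted by semicolons, each of 7 numbers parted by spaces: the turn, a rotation vector about the tool's x, y, z in rad, then the shift along the tool's x, y, z in cm, then the finger opening in cm, from 0 to 8.54. In form: ax ay az dx dy dz claw; .... A call has 1 to 10 rows; each row is the pose to reach, as a shift and turn from the pose commanded when the call began, along the tool's axes at that moment; what a row does not reach only later rows make up. A row lasts 1/12 s, in which the tool goes at most 41.7 mm and 7.16 degrees, less where a joint would pass 70% of its speed; a pose out of reach is approached as far as the arm can. A call with a gripper value outside its range is refused whole. The fingers move at their own pace and stop on an object; "grip_force" is the grip in N (left out, the last holds). Time passes only in rows, so rows that repeat a pose let the fingers close. It gives the time, the measured TCP pose, the force and the opening at its end, in the units of the state.
- ctrl.get_state(): the state, without advancing time (a new reading comes with each control period).
- ctrl.read_camera(name): name is "side" or "top" or "wrist"; returns (picture, depth): 420x560x3 uint8, red, green, blue; 420x560 float32, m along the optical axis (not along the pixel's ray), 0 where there is no reading.
- ctrl.camera_info(name): a dict with "camera_matrix" (3x3 intrinsics, pixels), "world_to_cam" (4x4, takes a point from world to camera coordinates). Camera axes: x right, y down, z forward; pixel columns grow to the right and rows downward; lengths in m; the calibration is good to about 2 mm. A picture is of the moment at which its call begins: read the wrist's pose just before it. camera_info takes no time and is no camera call; for the wrist camera it gives the pose at the moment of the call.
- ctrl.sign_off(): hands the job in, once; it reports no verdict.
The state is a dict: "time": time; "qpos": joint angles; "dq": joint speeds; "joint_efforts": joint torques, N m; "eef_pos": TCP position; "tcp_rot": TCP orientation; "contact_force": force on the tool from outside, world axes, zero at the start; "wrist_torque": the same for the moment, N m; "opening": opening from 0.0 (shut) to 1.0 (fully open).
Only numpy, scipy, OpenCV 4.12 (cv2) and the standard library are available. Lean on these libraries where they do the work, as an engineer would, in place of code of your own. Each camera call takes 0.05 s, during which the arm holds its last target.

### The job

Check in the honey samples, of which there are two or three: pull the sample drawer fully out to its stop and stand every jar upright in it, then take the bar-code scanner and read the label on each jar's lid as it stands in the drawer, from the tallest jar to the shortest, holding the scanner still on each label for about a second. Finally lay the scanner back on its stand, upright and pointing the way it did, and shut the drawer fully. Leave the bottle and the notebooks where they are.

Things in the scene. Friction and masses are not known exactly. Their poses are not given: they have to be found in the camera images.
- jar_tall: The tallest honey sample jar, when present: a straight-sided amber round jar with a brass screw lid of the same diameter, 66 mm across and 88 mm high, 0.2 to 0.4 kg, standing on the bench. Origin at the centre of its underside, z up.
- jar_tall_label (a point): Centre of the 36 mm square white bar-code label on top of the lid of the tallest jar, 88 mm above its underside.
- jar_medium: The middle-sized honey sample jar, when present: a straight-sided amber round jar with a brass screw lid of the same diameter, 64 mm across and 70 mm high, 0.2 to 0.4 kg, standing on the bench. Origin at the centre of its underside, z up.
- jar_medium_label (a point): Centre of the 36 mm square white bar-code label on top of the lid of the middle-sized jar, 70 mm above its underside.
- jar_short: The shortest honey sample jar, when present: a straight-sided amber round jar with a brass screw lid of the same diameter, 60 mm across and 52 mm high, 0.2 to 0.4 kg, standing on the bench. Origin at the centre of its underside, z up.
- jar_short_label (a point): Centre of the 36 mm square white bar-code label on top of the lid of the shortest jar, 52 mm above its underside.
- drawer (a joint): How far the drawer of the cabinet is out, in m: 0 is shut, 0.17 is fully out against its stop. It slides along the cabinet's -x, runs stiffly (about 2 N) and stays where it is left.
- cabinet: Low white sample cabinet fixed to the bench, 220 mm deep (x), 370 mm wide (y), 145 mm high, with one drawer. Origin at the centre of its underside; its front face, at x = -110 mm, looks along its -x, towards the robot.
- drawer_handle (a point): Middle of the drawer's bar handle: a round bar 12 mm thick, 120 mm long along the cabinet's y, 105 mm above the bench, its axis 42 mm out from the drawer's front panel (so 36 mm of free gap behind it). The front panel is 12 mm thick, 366 mm wide, and its upper edge is 133 mm above the bench. The frame has the cabinet's axes.
- drawer_in (a point): Centre of the drawer's flat inner floor, 20 mm above the bench; it moves with the drawer and has the cabinet's axes. Clear inside: 175 mm along x (from -87 to +87), 320 mm along y. Side and back walls rise 45 mm above the floor, the front panel 113 mm; the closed cabinet leaves 115 mm of height over the floor. Fully out, the whole inside lies in front of the cabinet except its last 5 mm.
- scanner: Hand-held bar-code scanner. White straight handle 110 mm long (x), 34 mm wide (y), 40 mm high, and a black head at its +x end that slants down and forward; 0.22 kg, balance point at x = 15 mm. Origin at the centre of the handle's underside, x towards the head, z up. At the start the handle lies on the stand with the head overhanging; grip it across its width.
- scanner_window (a point): Centre of the scanner's window, at (82, 0, 4) mm in the scanner's frame. Its x axis is the line of sight: it points forward and 55 degrees below the handle's x axis when the scanner is level; y is the scanner's y. It reads a label whose centre lies 35 to 140 mm out along this line and within 16 mm of it sideways, both ways (half a label), while the scanner is held still.
- stand_top (a point): Centre of the flat top of the scanner's stand: a grey block 90 mm (x) by 60 mm (y), 50 mm high, fixed to the bench on a thin 140 by 100 mm foot plate. x is the way the scanner points when it is at rest.
- bottle: Bystander: a corked amber bottle, 64 mm across, 190 mm high. Origin at the centre of its underside.
- notebooks: Bystander: two notebooks in a pile, 200 x 150 mm, 32 mm high. Origin at the centre of the underside.
There are look-alikes about, which are no part of the job. Leave any red look-alike of the scanner alone. Leave any yellow look-alike of the part that bears stand_top alone.

How it is judged:
On the way, in this order (a step that is already met when the one before it is completed fails the run):
1. the drawer is pulled out to its stop (value of joint drawer above 0.16 m), for 0.2 s.
2. every jar stands upright in the drawer, let go (value of joint drawer above 0.15 m and x of jar_tall in the frame of drawer_in between -0.085 and 0.085 m and y of jar_tall in the frame of drawer_in between -0.155 and 0.155 m and z of jar_tall in the frame of drawer_in between -0.01 and 0.012 m and angle between each of jar_tall, jar_medium, jar_short's own z axis and vertical below 0.15 rad and linear speed of each of jar_tall, jar_medium, jar_short below 0.05 m/s and contact force between each of jar_tall, jar_medium, jar_short and the fingers below 0.3 N and x of jar_medium in the frame of drawer_in between -0.085 and 0.085 m and y of jar_medium in the frame of drawer_in between -0.155 and 0.155 m and z of jar_medium in the frame of drawer_in between -0.01 and 0.012 m and x of jar_short in the frame of drawer_in between -0.085 and 0.085 m and y of jar_short in the frame of drawer_in between -0.155 and 0.155 m and z of jar_short in the frame of drawer_in between -0.01 and 0.012 m), for 0.2 s.
3. the scanner is held still on the label of the tallest jar (if present), standing in the drawer (x of jar_tall_label in the frame of scanner_window between 0.035 and 0.14 m and y of jar_tall_label in the frame of scanner_window between -0.016 and 0.016 m and z of jar_tall_label in the frame of scanner_window between -0.016 and 0.016 m and x of jar_tall in the frame of drawer_in between -0.085 and 0.085 m and y of jar_tall in the frame of drawer_in between -0.155 and 0.155 m and z of jar_tall in the frame of drawer_in between -0.01 and 0.012 m and angle between jar_tall's own z axis and vertical below 0.15 rad and linear speed of jar_tall below 0.05 m/s), for 0.8 s.
4. the scanner is held still on the label of the middle-sized jar (if present), standing in the drawer (x of jar_medium_label in the frame of scanner_window between 0.035 and 0.14 m and y of jar_medium_label in the frame of scanner_window between -0.016 and 0.016 m and z of jar_medium_label in the frame of scanner_window between -0.016 and 0.016 m and x of jar_medium in the frame of drawer_in between -0.085 and 0.085 m and y of jar_medium in the frame of drawer_in between -0.155 and 0.155 m and z of jar_medium in the frame of drawer_in between -0.01 and 0.012 m and angle between jar_medium's own z axis and vertical below 0.15 rad and linear speed of jar_medium below 0.05 m/s), for 0.8 s.
5. the scanner is held still on the label of the shortest jar (if present), standing in the drawer (x of jar_short_label in the frame of scanner_window between 0.035 and 0.14 m and y of jar_short_label in the frame of scanner_window between -0.016 and 0.016 m and z of jar_short_label in the frame of scanner_window between -0.016 and 0.016 m and x of jar_short in the frame of drawer_in between -0.085 and 0.085 m and y of jar_short in the frame of drawer_in between -0.155 and 0.155 m and z of jar_short in the frame of drawer_in between -0.01 and 0.012 m and angle between jar_short's own z axis and vertical below 0.15 rad and linear speed of jar_short below 0.05 m/s), for 0.8 s.
At the end, for the whole second after the job is handed in: The drawer is shut to within 12 mm, every present jar stands upright in it (within 0.15 rad, on its floor), and the scanner lies at rest, level, on its stand with the middle of its underside within 28 mm of the middle of the stand's top and pointing the stand's way within 0.35 rad (x of jar_tall in the frame of drawer_in between -0.085 and 0.085 m and y of jar_tall in the frame of drawer_in between -0.155 and 0.155 m and z of jar_tall in the frame of drawer_in between -0.01 and 0.012 m and angle between each of jar_tall, jar_medium, jar_short's own z axis and vertical below 0.15 rad and linear speed of each of jar_tall, jar_medium, jar_short below 0.05 m/s and x of jar_medium in the frame of drawer_in between -0.085 and 0.085 m and y of jar_medium in the frame of drawer_in between -0.155 and 0.155 m and z of jar_medium in the frame of drawer_in between -0.01 and 0.012 m and x of jar_short in the frame of drawer_in between -0.085 and 0.085 m and y of jar_short in the frame of drawer_in between -0.155 and 0.155 m and z of jar_short in the frame of drawer_in between -0.01 and 0.012 m and value of joint drawer below 0.012 m and distance between scanner and stand_top below 0.028 m and angle between scanner's own z axis and vertical below 0.12 rad and x of scanner_window in the frame of stand_top between 0.05 and 0.12 m and angle between the x axis of scanner and the x axis of stand_top, either way round below 0.35 rad and linear speed of scanner below 0.02 m/s); the robot touches nothing.
It fails at once if the bottle or the notebooks are moved by more than 30 mm (distance of any of bottle, notebooks from where it was at the start of the episode above 0.03 m).
Of jar_tall, jar_medium, jar_short only 2 to 3 are there at a start; the rules pass over those that are not, and their reading is None.
At some moment in a run one of jar_medium, jar_short may be knocked a few centimetres aside while the robot is not near it.
It also fails if it takes over 210 s, if anything falls off the work surface, if the arm or the gripper's body presses on something with over 40 N, if the wrist force passes 120 N, or if a joint passes its speed limit or range.

## Working session

There is one attempt and no reset: what is moved stays moved. The work goes in short steps, Python scripts to look and compute and a tool call to move; the robot and the scene stay as the last step left them, time stands still between calls to the robot, and variables do not carry over. Pictures are saved under pics/ and viewed, and the job is handed in when it is done.

Besides the shell and the picture viewer there is one more tool, called after ">>>" by a JSON object that holds its "method" and its "body", one argument or row to a line. servo_tool: Moves the arm, as the interface text tells. Its arguments: {"type":"object","properties":{"increments":{"type":"string"},"grip_force":{"type":"number"}},"required":["increments"]}

```bash
mkdir -p pics; ls; cat > h.py <<'E'
import numpy as np, cv2
from plant import ctrl
def snap(name,fn):
    info=ctrl.camera_info(name)
    im,d=ctrl.read_camera(name)
    cv2.imwrite(f'pics/{fn}.png',cv2.cvtColor(im,cv2.COLOR_RGB2BGR))
    np.savez(f'pics/{fn}.npz',im=im,d=d,K=info['camera_matrix'],T=info['world_to_cam'])
    return im,d,np.array(info['camera_matrix']),np.array(info['world_to_cam'])
def load(fn):
    z=np.load(f'pics/{fn}.npz'); return z['im'],z['d'],z['K'],z['T']
def cloud(d,K,T):
    v,u=np.mgrid[:d.shape[0],:d.shape[1]]
    P=np.stack([(u-K[0,2])/K[0,0]*d,(v-K[1,2])/K[1,1]*d,d],-1)
    return (P-T[:3,3])@T[:3,:3]
def onplane(u,v,K,T,z):
    r=np.array([(u-K[0,2])/K[0,0],(v-K[1,2])/K[1,1],1.])@T[:3,:3]
    c=-T[:3,3]@T[:3,:3]
    return c+r*(z-c[2])/r[2]
E
python3 - <<'E'
from h import *
s=ctrl.get_state(); print(s)
for n in ('top','side','wrist'):
    im,d,K,T=snap(n,n+'0'); print(n,K.round(1).tolist(),T.round(3).tolist())
E
```

```text
pics
{'time': 0.0, 'qpos': array([ 1.08900896e+00,  2.87164461e-01,  1.57818754e+00, -2.61538507e-05,
        1.27860414e+00, -1.50004275e-01]), 'dq': array([-0.00102227,  0.00053293, -0.001295  ,  0.00100417,  0.00150387,
       -0.00167509]), 'joint_efforts': array([-1.79548508e-03, -4.05982232e+01, -2.92621726e+01, -2.65423305e-04,
        5.94316400e-03, -2.35187283e-07]), 'eef_pos': array([0.2195522 , 0.63762912, 0.24394224]), 'tcp_rot': array([ 1.65127858e-01,  9.86271461e-01, -1.12715887e-03, -3.55231498e-04]), 'contact_force': array([0.05625745, 0.26303569, 0.22992986]), 'wrist_torque': array([ 0.01728286, -0.00180881,  0.04674226]), 'opening': 1.002569622977278}
top [[410.5, 0.0, 282.5], [0.0, 410.5, 205.8], [0.0, 0.0, 1.0]] [[-0.114, -0.993, -0.001, 0.096], [-0.963, 0.111, -0.245, 0.601], [0.244, -0.028, -0.969, 1.133], [0.0, 0.0, 0.0, 1.0]]
side [[511.4, 0.0, 272.3], [0.0, 511.4, 218.6], [0.0, 0.0, 1.0]] [[0.983, -0.181, 0.001, -0.579], [-0.138, -0.751, -0.646, 0.153], [0.118, 0.635, -0.764, 1.645], [0.0, 0.0, 0.0, 1.0]]
wrist [[341.8, 0.0, 276.9], [0.0, 341.8, 214.4], [0.0, 0.0, 1.0]] [[0.326, 0.945, -0.002, -0.675], [0.911, -0.314, 0.267, -0.032], [0.252, -0.089, -0.964, 0.379], [0.0, 0.0, 0.0, 1.0]]
```

View pics/top0.png

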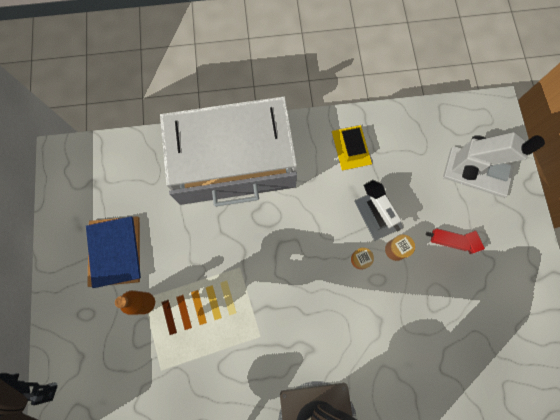

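View pics/side0.png

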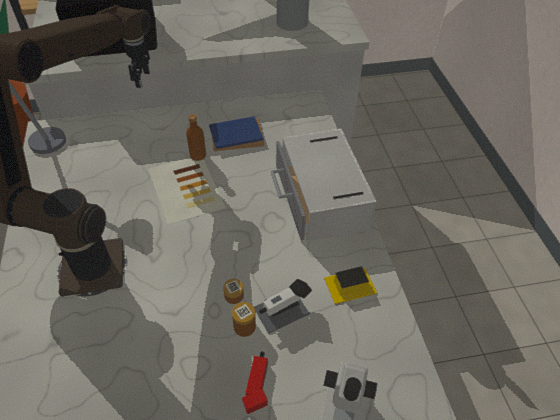

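View pics/wrist0.png

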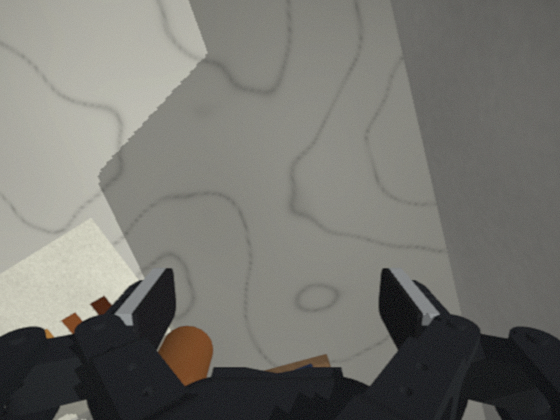

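The top view shows two jars at (362,258) and (402,246). The scanner is on its grey stand at (382,207) with its head toward the upper left. The cabinet is at (230,145), its handle at (236,194), and the bottle and notebooks are on the left. Next I'll measure these.

```bash
python3 - <<'E'
from h import *
im,d,K,T=load('top0'); P=cloud(d,K,T)
hsv=cv2.cvtColor(im,cv2.COLOR_RGB2HSV)
def pt(u,v): return P[v,u].round(3).tolist()
for n,u,v in [('jarA',362,258),('jarB',402,246),('handle',236,194),('scan',385,212),('head',374,188),('cabTL',165,110),('cabTR',287,103),('cabBL',168,175),('cabBR',293,165),('bench',300,300),('bottle',122,302),('nb',113,250)]: print(n,pt(u,v))
# jar tops: height-based blobs
for (u0,v0,u1,v1) in [(345,240,382,275),(383,228,420,265)]:
    Q=P[v0:v1,u0:u1].reshape(-1,3); h=np.percentile(Q[:,2],97); 
    zs=Q[Q[:,2]>0.03][:,2]; hi,ed=np.histogram(zs,20); print(hi.tolist(),ed.round(3).tolist())
    m=(abs(P[...,2]-h)<0.006); mm=np.zeros_like(m); mm[v0:v1,u0:u1]=m[v0:v1,u0:u1]
    vs,us=np.nonzero(mm); pts=P[mm][:,:2].astype(np.float32); c,r=cv2.minEnclosingCircle(pts); print('h',h,'circ',c,r,pts.mean(0),len(pts))
# white label
for (u0,v0,u1,v1),h in [((345,240,382,275),None),((383,228,420,265),None)]:
    sub=hsv[v0:v1,u0:u1]; m=(sub[...,1]<70)&(P[v0:v1,u0:u1,2]>0.04)
    print('label',P[v0:v1,u0:u1][m].mean(0),m.sum(), cv2.minAreaRect(P[v0:v1,u0:u1][m][:,:2].astype(np.float32)))
# cabinet top
m=(abs(P[...,2]-0.145)<0.006)&(P[...,1]>-0.1); m[:, :100]=0; m[:,310:]=0; m[:80]=0; m[210:]=0
print('cab',cv2.minAreaRect(P[m][:,:2].astype(np.float32)),np.median(P[m][:,2]),m.sum())
# handle
m=(P[...,2]>0.09)&(P[...,2]<0.125); m2=np.zeros_like(m); m2[180:210,205:265]=m[180:210,205:265]
print('handle',cv2.minAreaRect(P[m2][:,:2].astype(np.float32)),P[m2].mean(0),m2.sum())
# scanner
m=(P[...,2]>0.075)&(P[...,2]<0.1); m2=np.zeros_like(m); m2[175:232,355:406]=m[175:232,355:406]&(hsv[175:232,355:406,2]>130)
print('scanner handle',cv2.minAreaRect(P[m2][:,:2].astype(np.float32)),P[m2].mean(0),m2.sum())
m=(P[...,2]>0.04)&(P[...,2]<0.06); m2=np.zeros_like(m); m2[175:245,345:410]=m[175:245,345:410]
print('stand',cv2.minAreaRect(P[m2][:,:2].astype(np.float32)),m2.sum())
m=(P[...,2]>0.001)&(P[...,2]<0.012); m2=np.zeros_like(m); m2[175:245,345:410]=m[175:245,345:410]
cv2.imwrite('pics/crop0.png',cv2.resize(cv2.cvtColor(im[160:290,320:480],cv2.COLOR_RGB2BGR),None,fx=4.5,fy=4.5,interpolation=cv2.INTER_CUBIC))
cv2.imwrite('pics/crop1.png',cv2.resize(cv2.cvtColor(im[85:225,150:310],cv2.COLOR_RGB2BGR),None,fx=4,fy=4,interpolation=cv2.INTER_CUBIC))
E
```

```text
jarA [0.432, -0.185, 0.055]
jarB [0.449, -0.297, 0.087]
handle [0.674, 0.163, 0.028]
scan [0.552, -0.266, 0.089]
head [0.621, -0.241, 0.112]
cabTL [1.407, 0.563, -0.744]
cabTR [1.374, -0.086, -0.745]
cabBL [0.716, 0.338, 0.146]
cabBR [0.705, -0.015, 0.146]
bench [0.335, 0.006, 0.001]
bottle [0.379, 0.458, 0.188]
nb [0.541, 0.539, 0.036]
[351, 0, 0, 0, 0, 0, 0, 0, 0, 0, 0, 0, 0, 0, 0, 0, 0, 0, 0, 4] [0.031, 0.091, 0.152, 0.213, 0.274, 0.334, 0.395, 0.456, 0.517, 0.577, 0.638, 0.699, 0.76, 0.82, 0.881, 0.942, 1.003, 1.063, 1.124, 1.185, 1.246]
h 0.05553744708229118 circ (0.4344496726989746, -0.18937459588050842) 0.029897119849920273 [ 0.43363097 -0.18925194] 300
[506, 48, 0, 0, 0, 0, 0, 0, 0, 0, 0, 0, 0, 0, 0, 0, 0, 0, 0, 2] [0.031, 0.091, 0.152, 0.213, 0.274, 0.334, 0.395, 0.456, 0.517, 0.577, 0.638, 0.699, 0.76, 0.82, 0.881, 0.942, 1.003, 1.063, 1.124, 1.185, 1.246]
h 0.09150557155186512 circ (0.45092642307281494, -0.30047616362571716) 0.03285855054855347 [ 0.4509462  -0.30018494] 389
label [ 0.43216314 -0.18689683  0.0688942 ] 149 ((0.3876499533653259, -0.07540270686149597), (0.03673379123210907, 0.30511486530303955), 21.818275451660156)
label [ 0.45284147 -0.29618639  0.10053444] 180 ((0.3800951838493347, -0.13652829825878143), (0.07145807147026062, 0.4073987901210785), 28.616607666015625)
cab ((0.7956489324569702, 0.16523614525794983), (0.24643197655677795, 0.370179146528244), 2.379939317703247) 0.14547339926658284 9071
handle ((0.6493255496025085, 0.1581421047449112), (0.0504581443965435, 0.17453888058662415), 2.4782700538635254) [0.65294724 0.15772797 0.10917621] 499
scanner handle ((0.5615290403366089, -0.27487418055534363), (0.09714934974908829, 0.03654829040169716), 22.581235885620117) [ 0.55818557 -0.27313787  0.08883731] 346
stand ((0.54820317029953, -0.2580445110797882), (0.16831912100315094, 0.03352658823132515), 19.869543075561523) 250
```

View pics/crop0.png

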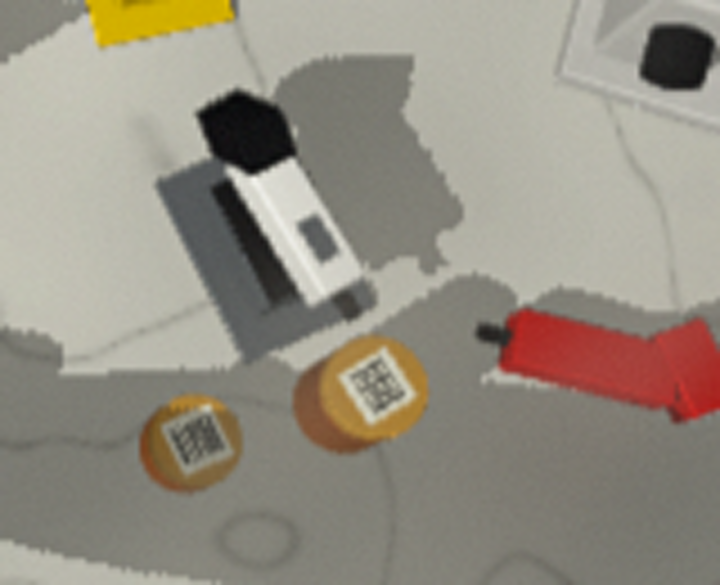

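View pics/crop1.png

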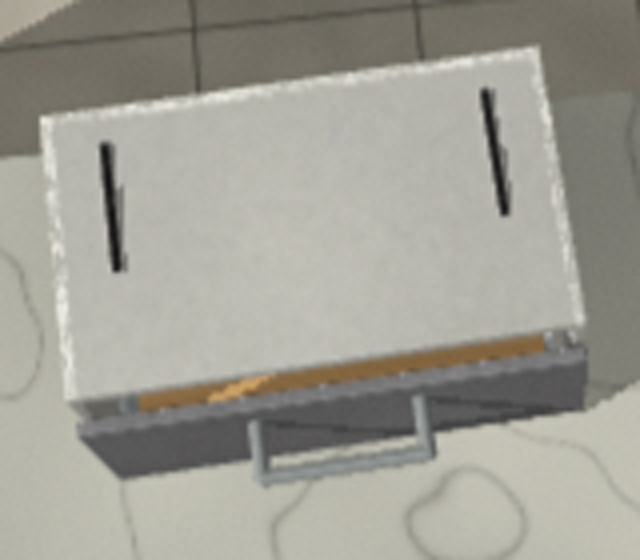

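```bash
python3 - <<'E'
from h import *
im,d,K,T=load('top0'); P=cloud(d,K,T)
def c1(u,v,z): return onplane(150+u/4-.4,85+v/4-.4,K,T,z)
def c0(u,v,z): return onplane(320+u/4.5-.4,160+v/4.5-.4,K,T,z)
C=[c1(*p,.145) for p in [(40,117),(538,47),(582,325),(70,400)]]
for c in C: print('cab',c.round(3))
C=np.array(C); print('ctr',C.mean(0)); 
for a,b in [(3,2),(0,1)]: print('yaw',np.degrees(np.arctan2((C[a]-C[b])[1],(C[a]-C[b])[0]))-90,np.linalg.norm(C[a]-C[b]))
for p,z in [((78,428),.133),((585,350),.133),((265,477),.105),((432,452),.105),((250,425),.105),((417,400),.105)]: print(p,c1(*p,z).round(3))
S=[c0(*p,.09) for p in [(230,175),(296,155),(368,268),(315,305)]]
for s in S: print('scan',s.round(3))
print('yaw',np.degrees(np.arctan2(*(S[0]-S[3])[1::-1])),np.degrees(np.arctan2(*(S[1]-S[2])[1::-1])),np.linalg.norm(S[0]-S[3]),np.linalg.norm(S[2]-S[3]))
for p in [(157,183),(245,363),(375,300)]: print('foot',c0(*p,.003).round(3))
for p in [(213,188),(280,307)]: print('standtop',c0(*p,.05).round(3))
im,d,K,T=load('side0'); P=cloud(d,K,T)
hsv=cv2.cvtColor(im,cv2.COLOR_RGB2HSV)
cv2.imwrite('pics/crop2.png',cv2.resize(cv2.cvtColor(im[110:340,200:390],cv2.COLOR_RGB2BGR),None,fx=3,fy=2.6*3/2.6,interpolation=cv2.INTER_CUBIC)[:,:])
# side: jars tops
for (u0,v0,u1,v1),h in [((220,272,248,305),.055),((228,298,260,338),.09)]:
    m=abs(P[...,2]-h)<.006; mm=np.zeros_like(m); mm[v0:v1,u0:u1]=m[v0:v1,u0:u1]; p=P[mm][:,:2].astype(np.float32); print('side jar',cv2.minEnclosingCircle(p),P[mm].mean(0),mm.sum())
E
```

```text
cab [0.908 0.355 0.145]
cab [ 0.923 -0.015  0.145]
cab [ 0.703 -0.021  0.145]
cab [0.689 0.343 0.145]
ctr [0.8055085  0.16543867 0.145     ]
yaw 2.215013205113891 0.3634804163764705
yaw 2.249425352195942 0.3695587919491189
(78, 428) [0.671 0.341 0.133]
(585, 350) [ 0.688 -0.021  0.133]
(265, 477) [0.628 0.217 0.105]
(432, 452) [0.633 0.096 0.105]
(250, 425) [0.668 0.224 0.105]
(417, 400) [0.673 0.103 0.105]
scan [ 0.597 -0.231  0.09 ]
scan [ 0.605 -0.276  0.09 ]
scan [ 0.526 -0.309  0.09 ]
scan [ 0.506 -0.271  0.09 ]
yaw 23.466949804265674 22.31336815817281 0.0990993720088789 0.0428749250349267
foot [ 0.618 -0.202  0.003]
foot [ 0.486 -0.241  0.003]
foot [ 0.519 -0.337  0.003]
standtop [ 0.599 -0.229  0.05 ]
standtop [ 0.514 -0.259  0.05 ]
side jar ((0.4321741461753845, -0.1939786970615387), 0.03152269870042801) [ 0.43267633 -0.19303358  0.05286014] 228
side jar ((0.4500449597835541, -0.30384641885757446), 0.03518374264240265) [ 0.44934617 -0.30432467  0.08877174] 366
```

View pics/crop2.png

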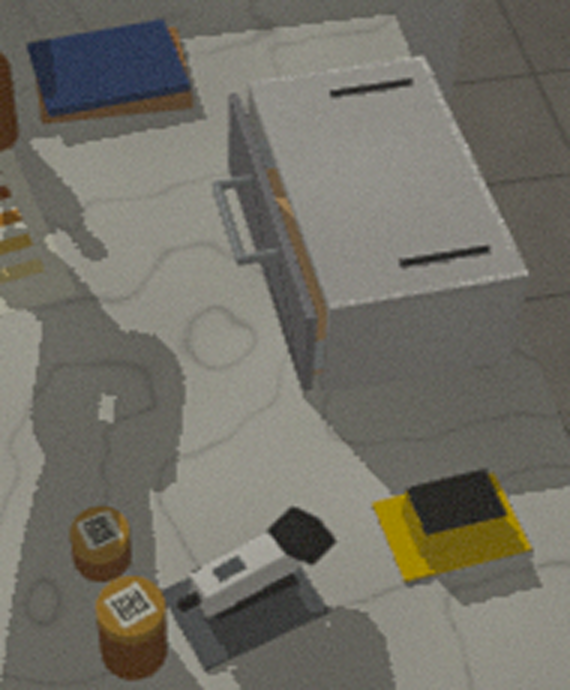

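```bash
cat >> h.py <<'E'
from scipy.spatial.transform import Rotation as Rt
def go(x,y,z,jaw,R=None):
    """increments to TCP xyz, tool down, jaw axis angle (deg), nearest half turn"""
    s=ctrl.get_state(); R0=Rt.from_quat(s['tcp_rot']); p=np.array(s['eef_pos'])
    best=None
    for k in (0,180):
        a=np.radians(jaw+k); Y=np.array([np.cos(a),np.sin(a),0]); Z=np.array([0,0,-1.]); X=np.cross(Y,Z)
        r=(R0.inv()*Rt.from_matrix(np.stack([X,Y,Z],1))).as_rotvec()
        if best is None or np.linalg.norm(r)<np.linalg.norm(best): best=r
    dx=R0.inv().apply(np.array([x,y,z])-p)*100
    print('rot',best.round(3),'shift cm',dx.round(2),'| pos',p.round(4),'q',s['qpos'].round(2),'open',round(s['opening'],3),'F',s['contact_force'].round(1),'t',round(s['time'],2))
E
python3 - <<'E'
from h import *
im,d,K,T=load('top0'); P=cloud(d,K,T)
for n,(lo,hi) in {'bar':(.09,.125)}.items():
    for y in np.arange(.09,.24,.015):
        m=(P[...,2]>lo)&(P[...,2]<hi)&(abs(P[...,1]-y)<.008)&(P[...,0]>.6)&(P[...,0]<.66)
        q=P[m]; print(round(y,3),m.sum(),q.mean(0).round(4) if m.any() else '',q[:,0].min().round(3) if m.any() else '')
m=(abs(P[...,2]-.133)<.006)&(P[...,0]>.64)&(P[...,0]<.72)&(P[...,1]>.03)&(P[...,1]<.3)
for y in (.05,.15,.25):
    q=P[m&(abs(P[...,1]-y)<.02)]; print('panel',y,q[:,0].min(),q[:,0].max(),np.median(q[:,0]))
go(.634,.157,.28,2.2)
E
```

```text
0.09 20 [0.642  0.0955 0.1091] 0.628
0.105 41 [0.6395 0.1033 0.1094] 0.627
0.12 22 [0.6312 0.1201 0.1102] 0.626
0.135 21 [0.6305 0.1351 0.1104] 0.625
0.15 25 [0.6301 0.1498 0.1099] 0.625
0.165 25 [0.6294 0.165  0.1097] 0.624
0.18 24 [0.6285 0.1803 0.1098] 0.623
0.195 21 [0.6283 0.1951 0.1093] 0.624
0.21 40 [0.6357 0.2122 0.1099] 0.622
0.225 28 [0.642  0.2207 0.1108] 0.624
panel 0.05 0.6757437029845945 0.7135214175053571 0.6829303241374197
panel 0.15 0.6718379553646407 0.6981645753062653 0.6787091536596781
panel 0.25 0.6673446362411098 0.6941265388462287 0.6748143536831763
rot [-2.000e-03  1.000e-03  1.201e+00] shift cm [-54.84 -31.97  -3.53] | pos [0.2196 0.6378 0.2442] q [ 1.09  0.29  1.58 -0.    1.28 -0.15] open 0.999 F [-0.8  0.3 -0.2] t 0.15
```

>>> {"method": "servo_tool", "body": {
  "increments": "0 0 0.12 -2 -1 -1.5 3.5;0 0 0.24 -5 -3 -3 3.5;0 0 0.36 -8.5 -5 -3.5 3.5;0 0 0.48 -12 -7 -3.5 3.5;0 0 0.6 -15.5 -9 -3.5 3.5;0 0 0.72 -19 -11 -3.5 3.5;0 0 0.84 -22.5 -13 -3.5 3.5;0 0 0.96 -26 -15 -3.5 3.5;0 0 1.08 -29.5 -17 -3.5 3.5;0 0 1.2 -33 -19 -3.5 3.5",
  "grip_force": 40
}}

```text
time: 0.98
eef_pos: [0.4707, 0.3493, 0.2801]
tcp_rot: [0.695, 0.719, -0.0, -0.0]
contact_force: [0.2, 0.3, 0.4]
opening: 0.409
```

```bash
python3 - <<'E'
from h import *
go(.6305,.158,.2,2.3)
E
```

```text
rot [-0.     0.    -0.007] shift cm [-19.65  15.34   8.  ] | pos [0.4707 0.3493 0.2801] q [0.47 0.07 1.76 0.   1.31 0.43] open 0.409 F [0.2 0.3 0.4] t 0.98
```

>>> {"method": "servo_tool", "body": {
  "increments": "0 0 0 -3 2.5 0 3.5;0 0 0 -6 5 1 3.5;0 0 0 -9 7.5 3 3.5;0 0 0 -12.5 10 5 3.5;0 0 0 -16 12.5 6.5 3.5;0 0 0 -19 14.8 8 3.5;0 0 0 -19.65 15.35 8 3.5;0 0 0 -19.65 15.35 8 3.5;0 0 0 -19.65 15.35 8 3.5"
}}

```text
time: 1.73
eef_pos: [0.631, 0.1602, 0.1997]
tcp_rot: [0.694, 0.72, -0.0, -0.001]
contact_force: [0.7, -0.8, 0.6]
opening: 0.412
```

```bash
python3 - <<'E'
from h import *
go(.6305,.158,.1,2.3)
im,d,K,T=snap('wrist','w1'); snap('top','t1')
E
```

```text
rot [-0.002 -0.001 -0.003] shift cm [-0.22 -0.04  9.97] | pos [0.631  0.1602 0.1997] q [0.09 0.27 1.68 0.   1.19 0.06] open 0.412 F [ 0.7 -0.8  0.6] t 1.73
```

View pics/w1.png

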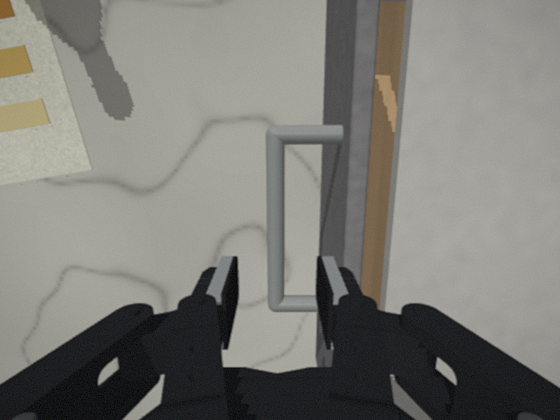

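```bash
python3 - <<'E'
from h import *
im,d,K,T=load('w1')
for p in [(.631,.16,.105),(.665,.16,.105)]:
    c=T[:3,:3]@np.array(p)+T[:3,3]; print((K@c)[:2]/c[2])
for px in [(276,135),(276,303)]: print(onplane(*px,K,T,.105))
print(onplane(345,200,K,T,.133),onplane(364,200,K,T,.133))
E
```

```text
[279.37343578 224.95268581]
[329.02646723 226.72557974]
[0.62652813 0.21980984 0.105     ]
[0.63085287 0.10032811 0.105     ]
[0.66831763 0.18539329 0.133     ] [0.67943103 0.18580714 0.133     ]
```

The wrist view shows the bar at columns 268–285, centred between the pads. Its ends cast to 120 mm apart, which matches the given length. Descending now.

>>> {"method": "servo_tool", "body": {
  "increments": "0 0 0 0 -0.2 2 3.5;0 0 0 0 -0.2 4 3.5;0 0 0 0 -0.2 6 3.5;0 0 0 0 -0.2 8 3.5;0 0 0 0 -0.2 9.9 3.5;0 0 0 0 -0.2 9.9 3.5;0 0 0 0 -0.2 9.9 0;0 0 0 0 -0.2 9.9 0;0 0 0 0 -0.2 9.9 0;0 0 0 0 -0.2 9.9 0"
}}

```text
time: 2.67
eef_pos: [0.6292, 0.1623, 0.1027]
tcp_rot: [0.693, 0.721, 0.001, -0.0]
contact_force: [-0.6, 4.7, 3.4]
opening: 0.123
```

>>> {"method": "servo_tool", "body": {
  "increments": "0 0 0 0 0 0 0;0 0 0 0 0 0 0;0 0 0 0 0 0 0;0 0 0 0 0 0 0"
}}

```text
time: 3.0
eef_pos: [0.6293, 0.1623, 0.1027]
tcp_rot: [0.693, 0.721, 0.001, -0.001]
contact_force: [-0.1, 6.7, 4.3]
opening: 0.125
```

>>> {"method": "servo_tool", "body": {
  "increments": "0 0 0 0 -1 0 0;0 0 0 0 -2.5 0 0;0 0 0 0 -4 0 0;0 0 0 0 -5.5 0 0;0 0 0 0 -7 0 0;0 0 0 0 -8.5 0 0;0 0 0 0 -10 0 0;0 0 0 0 -11.5 0 0;0 0 0 0 -13 0 0;0 0 0 0 -14 0 0"
}}

```text
time: 3.83
eef_pos: [0.4893, 0.1566, 0.1027]
tcp_rot: [0.693, 0.721, 0.003, 0.0]
contact_force: [2.7, 6.1, 2.3]
opening: 0.121
```

>>> {"method": "servo_tool", "body": {
  "increments": "0 0 0 0 -0.3 0 0;0 0 0 0 -0.6 0 0;0 0 0 0 -0.9 0 0;0 0 0 0 -1.2 0 0;0 0 0 0 -1.2 0 0"
}}

```text
time: 4.25
eef_pos: [0.4777, 0.1562, 0.1027]
tcp_rot: [0.693, 0.721, 0.002, -0.0]
contact_force: [0.7, 7.1, 5.1]
opening: 0.12
```

>>> {"method": "servo_tool", "body": {
  "increments": "0 0 0 0 -0.2 0 0;0 0 0 0 -0.4 0 0;0 0 0 0 -0.6 0 0;0 0 0 0 -0.8 0 0;0 0 0 0 -0.8 0 0"
}}

```text
time: 4.67
eef_pos: [0.4717, 0.1559, 0.1028]
tcp_rot: [0.694, 0.72, 0.005, 0.002]
contact_force: [6.0, 7.8, -1.0]
opening: 0.123
```

>>> {"method": "servo_tool", "body": {
  "increments": "0 0 0 0 -0.2 0 0;0 0 0 0 -0.2 0 0;0 0 0 0 -0.2 0 0;0 0 0 0 -0.2 0 0"
}}

```text
time: 5.0
eef_pos: [0.4717, 0.1559, 0.1028]
tcp_rot: [0.694, 0.72, 0.007, 0.003]
contact_force: [12.2, 8.3, -6.0]
opening: 0.121
```

The handle stays at x = 0.4717 while the force rises, so the drawer is at its stop. Releasing.

>>> {"method": "servo_tool", "body": {
  "increments": "0 0 0 0 0.2 0 0;0 0 0 0 0.3 0 0;0 0 0 0 0.3 0 3.5;0 0 0 0 0.3 0 3.5;0 0 0 0 0.3 0 3.5;0 0 0 0 0.3 -2 3.5;0 0 0 0 0.3 -5 3.5;0 0 0 0 0.3 -8 3.5;0 0 0 0 0.3 -11 3.5;0 0 0 0 0.3 -15 3.5"
}}

```text
time: 5.83
eef_pos: [0.4683, 0.1537, 0.2501]
tcp_rot: [0.693, 0.721, -0.002, -0.001]
contact_force: [0.4, 0.0, -1.0]
opening: 0.411
```

```bash
python3 - <<'E'
from h import *
snap('top','t2')
go(.433,-.19,.25,90)
E
```

```text
rot [ 0.01   0.009 -1.532] shift cm [-34.26  -5.35   1.04] | pos [0.4731 0.1544 0.2611] q [ 0.11 -0.13  1.99 -0.    1.27  0.07] open 0.405 F [2.  1.1 5.6] t 5.88
```

View pics/t2.png

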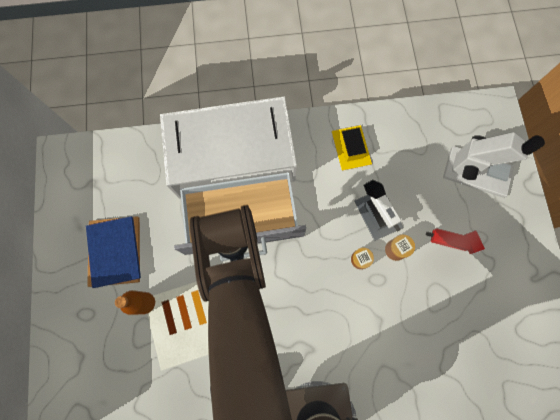

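```bash
cat >> h.py <<'E'
def jars(fn,win,h):
    im,d,K,T=load(fn); P=cloud(d,K,T); x0,x1,y0,y1=win
    m=(abs(P[...,2]-h)<.008)&(P[...,0]>x0)&(P[...,0]<x1)&(P[...,1]>y0)&(P[...,1]<y1)
    p=P[m]; c,r=cv2.minEnclosingCircle(p[:,:2].astype(np.float32)); print(fn,h,'circ',np.round(c,4),round(r,4),'mean',p.mean(0).round(4),m.sum())
E
python3 - <<'E'
from h import *
jars('t2',(.38,.5,-.24,-.14),.054); jars('t2',(.39,.5,-.36,-.25),.09)
go(.433,-.19,.25,2.3)
E
```

```text
t2 0.054 circ [ 0.434  -0.1896] 0.03 mean [ 0.4338 -0.1892  0.0526] 337
t2 0.09 circ [ 0.4508 -0.3002] 0.0332 mean [ 0.4507 -0.2996  0.0886] 426
rot [ 0.012 -0.    -0.001] shift cm [-34.26  -5.35   1.04] | pos [0.4731 0.1544 0.2611] q [ 0.11 -0.13  1.99 -0.    1.27  0.07] open 0.405 F [2.  1.1 5.6] t 5.88
```

>>> {"method": "servo_tool", "body": {
  "increments": "0 0 0 -3 0 0 8.5;0 0 0 -6.5 0 0 8.5;0 0 0 -10 0 0 8.5;0 0 0 -14 0 0 8.5;0 0 0 -18 0 0 8.5;0 0 0 -22 0 0 8.5;0 0 0 -26 -1 0 8.5;0 0 0 -30 -2.5 1 8.5;0 0 0 -33 -4.5 1 8.5;0 0 0 -34.3 -5.3 1 8.5"
}}

```text
time: 6.72
eef_pos: [0.428, -0.1937, 0.24]
tcp_rot: [0.695, 0.719, -0.001, -0.001]
contact_force: [0.5, 0.3, -0.1]
opening: 0.998
```

>>> {"method": "servo_tool", "body": {
  "increments": "0 0 0 0 0 0 8.5;0 0 0 0 0 0 8.5"
}}

```text
time: 6.88
eef_pos: [0.4299, -0.191, 0.2408]
tcp_rot: [0.694, 0.72, -0.0, -0.0]
contact_force: [0.2, 0.2, -0.9]
opening: 0.999
```

```bash
python3 - <<'E'
from h import *
im,d,K,T=snap('wrist','w2')
c=T[:3,:3]@np.array((.434,-.191,.052))+T[:3,3]; print((K@c)[:2]/c[2])
hsv=cv2.cvtColor(im,cv2.COLOR_RGB2HSV)
jars('w2',(.38,.5,-.24,-.14),.053)
go(.434,-.1905,.1,2.3)
E
```

```text
[283.00538786 195.44784646]
w2 0.053 circ [ 0.431  -0.1881] 0.03 mean [ 0.431  -0.1871  0.052 ] 3019
rot [-0.    -0.    -0.002] shift cm [-0.04  0.37 14.1 ] | pos [ 0.4303 -0.1903  0.241 ] q [-0.63 -0.17  2.07  0.    1.25 -0.67] open 1.0 F [-0.6  0.1  0.2] t 6.93
```

View pics/w2.png

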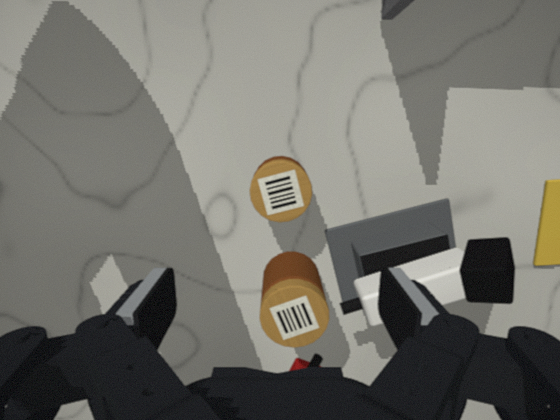

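The wrist view shows the short jar's lid at (281,190), about 4 px off centre. The tall jar is below it at (295,312), and the white scanner is at right.

>>> {"method": "servo_tool", "body": {
  "increments": "0 0 0 0 0.25 3 8.5;0 0 0 0 0.25 6 8.5;0 0 0 0 0.25 9 8.5;0 0 0 0 0.25 12 8.5;0 0 0 0 0.25 15 8.5;0 0 0 0 0.25 17.5 8.5;0 0 0 0 0.25 19.5 8.5;0 0 0 0 0.25 21 8.5;0 0 0 0 0.25 21.2 8.5;0 0 0 0 0.25 21.2 8.5"
}}

```text
time: 7.77
eef_pos: [0.4328, -0.1887, 0.0284]
tcp_rot: [0.692, 0.721, -0.0, -0.001]
contact_force: [0.6, -0.2, -0.6]
opening: 0.998
```

>>> {"method": "servo_tool", "body": {
  "increments": "0 0 0 0 0 0 7;0 0 0 0 0 0 6;0 0 0 0 0 0 5;0 0 0 0 0 0 4.5;0 0 0 0 0 0 4.5;0 0 0 0 0 0 4.5;0 0 0 0 0 0 4.5;0 0 0 0 0 0 4.5",
  "grip_force": 30
}}

```text
time: 8.43
eef_pos: [0.4343, -0.1909, 0.031]
tcp_rot: [0.693, 0.721, 0.001, 0.001]
contact_force: [0.2, 3.1, 5.9]
opening: 0.695
```

>>> {"method": "servo_tool", "body": {
  "increments": "0 0 0 0 0 -1 4.5;0 0 0 0 0 -3 4.5;0 0 0 0 0 -5.5 4.5;0 0 0 0 0 -8 4.5;0 0 0 0 0 -10.5 4.5;0 0 0 0 0 -13 4.5;0 0 0 0 0 -15.5 4.5;0 0 0 0 0 -17.5 4.5;0 0 0 0 0 -18.5 4.5;0 0 0 0 0 -18.5 4.5"
}}

```text
time: 9.27
eef_pos: [0.4339, -0.191, 0.217]
tcp_rot: [0.693, 0.721, 0.0, 0.003]
contact_force: [0.5, 0.0, -1.5]
opening: 0.691
```

```bash
python3 - <<'E'
from h import *
go(.602,.235,.22,2.2)
snap('side','s2')
E
```

```text
rot [0.004 0.003 0.001] shift cm [41.92 18.46 -0.36] | pos [ 0.4339 -0.191   0.217 ] q [-0.63 -0.15  2.09 -0.    1.2  -0.67] open 0.691 F [ 0.5  0.  -1.5] t 9.27
```

>>> {"method": "servo_tool", "body": {
  "increments": "0 0 0 1 0.5 0 4.5;0 0 0 3 1.5 0 4.5;0 0 0 5.5 2.5 0 4.5;0 0 0 8 3.5 0 4.5;0 0 0 11 5 0 4.5;0 0 0 14 6.5 0 4.5;0 0 0 17 8 0 4.5;0 0 0 20 9.5 0 4.5;0 0 0 23 11 0 4.5;0 0 0 26 12.5 0 4.5"
}}

```text
time: 10.15
eef_pos: [0.5467, 0.077, 0.2115]
tcp_rot: [0.693, 0.721, -0.002, -0.002]
contact_force: [0.6, -0.4, -1.7]
opening: 0.692
```

>>> {"method": "servo_tool", "body": {
  "increments": "0 0 0 3 1.2 0 4.5;0 0 0 6 2.4 0 4.5;0 0 0 9 3.6 0 4.5;0 0 0 12 4.8 0 4.5;0 0 0 14 5.5 0 4.5;0 0 0 15.5 5.9 0 4.5;0 0 0 15.9 6 0 4.5;0 0 0 15.9 6 0 4.5;0 0 0 15.9 6 0 4.5"
}}

```text
time: 10.9
eef_pos: [0.6008, 0.235, 0.2132]
tcp_rot: [0.693, 0.721, -0.001, -0.0]
contact_force: [-1.2, -0.5, -1.7]
opening: 0.695
```

```bash
python3 - <<'E'
from h import *
go(.602,.235,.0525,2.2)
snap('side','s3'); snap('wrist','w3')
E
```

```text
rot [-0.002  0.001  0.001] shift cm [ 0.02  0.15 16.07] | pos [0.6008 0.235  0.2132] q [ 0.22  0.25  1.68 -0.    1.21  0.18] open 0.695 F [-1.2 -0.5 -1.7] t 10.9
```

View pics/s3.png

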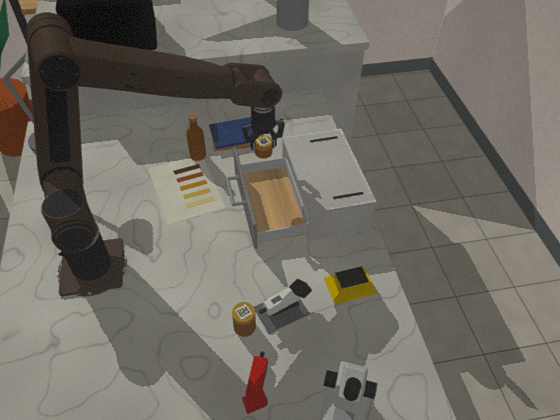

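View pics/w3.png

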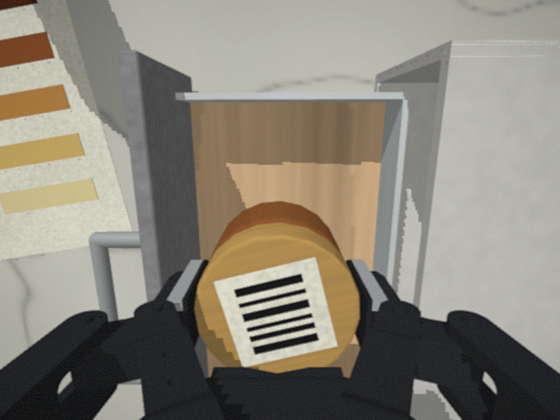

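The jar is held upright over the drawer. In the wrist view the drawer interior spans columns 190–400 and the jar is at 277, so it is clear. Lowering.

>>> {"method": "servo_tool", "body": {
  "increments": "0 0 0 0 0.1 2 4.5;0 0 0 0 0.1 4.5 4.5;0 0 0 0 0.1 7 4.5;0 0 0 0 0.1 9.5 4.5;0 0 0 0 0.1 12 4.5;0 0 0 0 0.1 13.5 4.5;0 0 0 0 0.1 14.5 4.5;0 0 0 0 0.1 15.2 4.5;0 0 0 0 0.1 15.6 4.5;0 0 0 0 0.1 15.6 4.5"
}}

```text
time: 11.83
eef_pos: [0.6029, 0.2355, 0.0586]
tcp_rot: [0.693, 0.721, 0.0, 0.0]
contact_force: [-0.1, 0.1, -2.5]
opening: 0.688
```

>>> {"method": "servo_tool", "body": {
  "increments": "0 0 0 0 0 0.3 4.5;0 0 0 0 0 0.5 4.5;0 0 0 0 0 0.5 4.5"
}}

```text
time: 12.08
eef_pos: [0.6029, 0.2358, 0.0539]
tcp_rot: [0.693, 0.721, 0.0, 0.0]
contact_force: [0.6, -0.5, -2.4]
opening: 0.697
```

>>> {"method": "servo_tool", "body": {
  "increments": "0 0 0 0 0 0.1 4.5;0 0 0 0 0 0.2 4.5;0 0 0 0 0 0.3 4.5;0 0 0 0 0 0.3 4.5"
}}

```text
time: 12.42
eef_pos: [0.6029, 0.2358, 0.0511]
tcp_rot: [0.693, 0.721, 0.0, 0.0]
contact_force: [-1.0, 0.1, 1.2]
opening: 0.696
```

>>> {"method": "servo_tool", "body": {
  "increments": "0 0 0 0 0 0 6.5;0 0 0 0 0 0 7.2;0 0 0 0 0 0 8;0 0 0 0 0 0 8.2;0 0 0 0 0 -1 8.2;0 0 0 0 0 -4 8.2;0 0 0 0 0 -8 8.2;0 0 0 0 0 -12 8.2;0 0 0 0 0 -16 8.2;0 0 0 0 0 -19 8.2"
}}

```text
time: 13.25
eef_pos: [0.6034, 0.2359, 0.2457]
tcp_rot: [0.693, 0.721, 0.002, 0.001]
contact_force: [1.1, 0.7, 1.0]
opening: 0.959
```

```bash
python3 - <<'E'
from h import *
snap('top','t4'); snap('side','s4')
jars('t4',(.39,.5,-.36,-.25),.09); jars('s4',(.39,.5,-.36,-.25),.09)
jars('s4',(.55,.66,.18,.28),.073)
go(.4505,-.302,.25,2.2)
E
```

```text
t4 0.09 circ [ 0.4511 -0.2999] 0.0333 mean [ 0.4506 -0.2997  0.0887] 420
s4 0.09 circ [ 0.449  -0.3038] 0.0342 mean [ 0.4493 -0.3041  0.0884] 389
s4 0.073 circ [0.5996 0.2332] 0.0351 mean [0.6022 0.2327 0.0713] 172
rot [ 0.015 -0.003  0.001] shift cm [-53.2  -17.65  -0.4 ] | pos [0.606  0.2365 0.2503] q [0.22 0.22 1.65 0.   1.26 0.18] open 0.96 F [ 0.4 -0.3  1.1] t 13.35
```

View pics/s4.png

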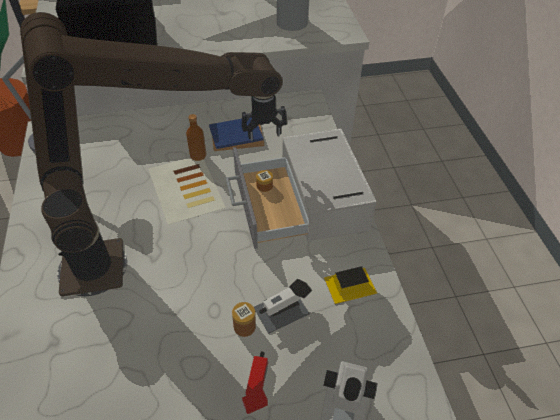

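>>> {"method": "servo_tool", "body": {
  "increments": "0 0 -0.1 -3 -1 0 8.5;0 0 -0.2 -6 -2 0 8.5;0 0 -0.3 -9.5 -3 0 8.5;0 0 -0.4 -13 -4 0 8.5;0 0 -0.5 -16.5 -5 0 8.5;0 0 -0.6 -20 -6.5 0 8.5;0 0 -0.72 -23.5 -8 0 8.5;0 0 -0.84 -27 -9.5 0 8.5;0 0 -0.96 -30.5 -11 0 8.5;0 0 -1.08 -34 -12.5 0 8.5"
}}

```text
time: 14.18
eef_pos: [0.492, -0.1046, 0.24]
tcp_rot: [0.236, 0.972, 0.0, -0.0]
contact_force: [-0.4, -0.9, 0.5]
opening: 0.998
```

```bash
python3 - <<'E'
from h import *
go(.4505,-.3015,.25,70)
E
```

```text
rot [-0.    -0.    -0.127] shift cm [ -5.34 -19.4   -1.  ] | pos [ 0.492  -0.1046  0.24  ] q [-0.41 -0.09  2.   -0.    1.24 -1.51] open 0.998 F [-0.4 -0.9  0.5] t 14.18
```

>>> {"method": "servo_tool", "body": {
  "increments": "0 0 -0.04 -1 -3 0 8.5;0 0 -0.1 -1.5 -6 -1 8.5;0 0 -0.13 -2.5 -9.5 -1 8.5;0 0 -0.13 -3.5 -13 -1 8.5;0 0 -0.13 -4.5 -16.5 -1 8.5;0 0 -0.13 -5.3 -18.9 -1 8.5;0 0 -0.13 -5.3 -19.4 -1 8.5;0 0 -0.13 -5.3 -19.4 -1 8.5;0 0 -0.13 -5.3 -19.4 -1 8.5"
}}

```text
time: 14.93
eef_pos: [0.4501, -0.2991, 0.2498]
tcp_rot: [0.175, 0.985, 0.001, -0.0]
contact_force: [0.8, -0.1, -0.2]
opening: 0.996
```

```bash
python3 - <<'E'
from h import *
snap('wrist','w5')
jars('w5',(.39,.5,-.36,-.25),.09)
go(.450,-.3015,.06,70)
E
```

```text
w5 0.09 circ [ 0.448  -0.2994] 0.033 mean [ 0.4468 -0.299   0.088 ] 4269
rot [ 0.001 -0.001 -0.002] shift cm [-0.08 -0.3  19.  ] | pos [ 0.4503 -0.2986  0.25  ] q [-0.77 -0.01  1.9   0.    1.25 -1.99] open 0.992 F [ 0.1  0.1 -0.1] t 14.98
```

View pics/w5.png

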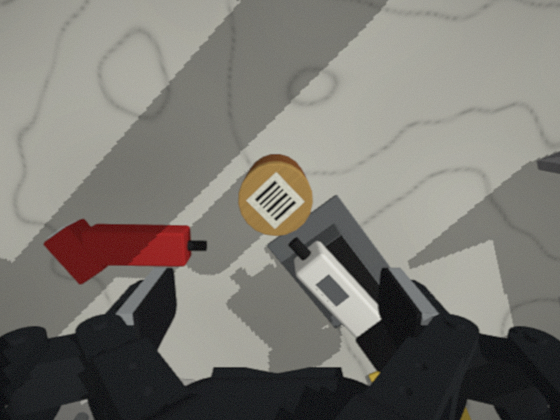

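The wrist view shows the tall jar's lid centred at (276,195). There is space for the fingers on both sides, with the red look-alike's tail at (197,245) and the scanner's tail at (298,245).

>>> {"method": "servo_tool", "body": {
  "increments": "0 0 0 0.1 -0.1 3 8.5;0 0 0 0.1 -0.1 6 8.5;0 0 0 0.1 -0.1 9 8.5;0 0 0 0.1 -0.1 12 8.5;0 0 0 0.1 -0.1 15 8.5;0 0 0 0.1 -0.1 17 8.5;0 0 0 0.1 -0.1 18.5 8.5;0 0 0 0.1 -0.1 19 8.5;0 0 0 0.1 -0.1 19 8.5;0 0 0 0.1 -0.1 19 8.5"
}}

```text
time: 15.82
eef_pos: [0.4498, -0.2998, 0.0611]
tcp_rot: [0.174, 0.985, -0.0, 0.0]
contact_force: [0.5, 0.1, -0.6]
opening: 0.995
```

>>> {"method": "servo_tool", "body": {
  "increments": "0 0 0 0 0 0 7.5;0 0 0 0 0 0 6.5;0 0 0 0 0 0 5.5;0 0 0 0 0 0 5;0 0 0 0 0 0 5;0 0 0 0 0 0 5;0 0 0 0 0 0 5",
  "grip_force": 30
}}

```text
time: 16.4
eef_pos: [0.4502, -0.3009, 0.0622]
tcp_rot: [0.175, 0.985, -0.0, 0.001]
contact_force: [0.9, 2.3, 6.6]
opening: 0.766
```

>>> {"method": "servo_tool", "body": {
  "increments": "0 0 0 0 0 -1 5;0 0 0 0 0 -3 5;0 0 0 0 0 -5.5 5;0 0 0 0 0 -8 5;0 0 0 0 0 -10.5 5;0 0 0 0 0 -13 5;0 0 0 0 0 -15.5 5;0 0 0 0 0 -17.5 5;0 0 0 0 0 -18 5;0 0 0 0 0 -18 5"
}}

```text
time: 17.23
eef_pos: [0.4493, -0.3009, 0.2419]
tcp_rot: [0.175, 0.985, -0.001, 0.001]
contact_force: [1.0, 0.2, -3.3]
opening: 0.764
```

```bash
python3 - <<'E'
from h import *
go(.602,.087,.24,70)
go(.602,.087,.24,88)
snap('side','s5')
E
```

```text
rot [-0.002  0.003 -0.003] shift cm [-0.96 41.67  0.13] | pos [ 0.4493 -0.3009  0.2419] q [-0.78 -0.01  1.91 -0.    1.24 -2.  ] open 0.764 F [ 1.   0.2 -3.3] t 17.23
rot [-0.002  0.002 -0.317] shift cm [-0.96 41.67  0.13] | pos [ 0.4493 -0.3009  0.2419] q [-0.78 -0.01  1.91 -0.    1.24 -2.  ] open 0.764 F [ 1.   0.2 -3.3] t 17.23
```

>>> {"method": "servo_tool", "body": {
  "increments": "0 0 0 0 1.5 0 5;0 0 0 0 4 0 5;0 0 0 0 6.5 0 5;0 0 0 -0.2 9.5 0 5;0 0 0 -0.3 12.5 0 5;0 0 0 -0.4 15.5 0 5;0 0 0 -0.5 18.5 0 5;0 0 0 -0.6 21.5 0 5;0 0 0 -0.6 24.5 0 5;0 0 0 -0.7 27.5 0 5"
}}

```text
time: 18.12
eef_pos: [0.5491, -0.0429, 0.237]
tcp_rot: [0.175, 0.985, 0.0, -0.003]
contact_force: [0.3, -0.1, -2.4]
opening: 0.766
```

>>> {"method": "servo_tool", "body": {
  "increments": "0 0 0 0 3 0 5;0 0 0 0 6 0 5;0 0 0 0 9 0 5;0 0 0 0 11.5 0 5;0 0 0 -0.1 13 0 5;0 0 0 -0.2 14 0 5;0 0 0 -0.2 14.1 0 5;0 0 0 -0.2 14.1 0 5;0 0 0 -0.2 14.1 0 5"
}}

```text
time: 18.87
eef_pos: [0.6006, 0.0858, 0.2398]
tcp_rot: [0.176, 0.984, -0.0, -0.001]
contact_force: [0.4, 0.2, -2.9]
opening: 0.763
```

```bash
python3 - <<'E'
from h import *
go(.602,.087,.0825,70)
snap('wrist','w6');snap('side','s6')
jars('s6',(.55,.66,.18,.28),.073)
E
```

```text
rot [-0.001 -0.001 -0.004] shift cm [-0.11  0.18 15.73] | pos [0.6006 0.0858 0.2398] q [-0.02  0.14  1.76 -0.    1.24 -1.24] open 0.763 F [ 0.4  0.2 -2.9] t 18.87
s6 0.073 circ [0.5823 0.236 ] 0.0241 mean [0.582  0.2353 0.0721] 42
```

View pics/w6.png

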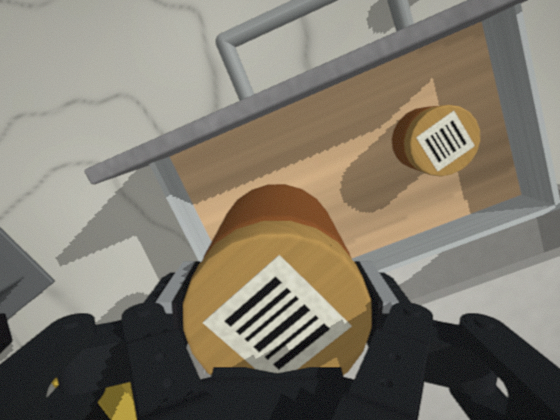

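View pics/s6.png

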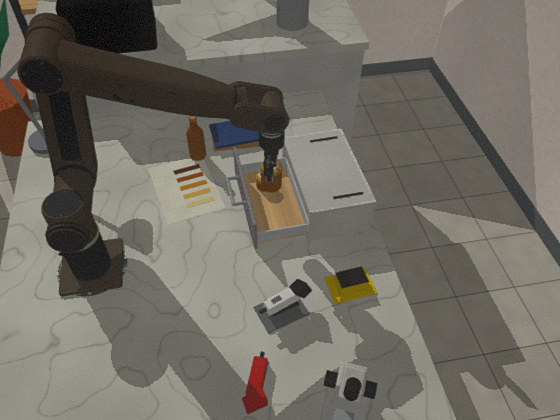

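Both jars are clear of each other. In the wrist view the short jar sits at (445,140) and the held tall jar at (278,310). Lowering.

>>> {"method": "servo_tool", "body": {
  "increments": "0 0 0 -0.1 0.2 2 5;0 0 0 -0.1 0.2 4.5 5;0 0 0 -0.1 0.2 7 5;0 0 0 -0.1 0.2 9.5 5;0 0 0 -0.1 0.2 12 5;0 0 0 -0.1 0.2 13.5 5;0 0 0 -0.1 0.2 14.5 5;0 0 0 -0.1 0.2 15.1 5;0 0 0 -0.1 0.2 15.3 5;0 0 0 -0.1 0.2 15.5 5"
}}

```text
time: 19.8
eef_pos: [0.6034, 0.0882, 0.0863]
tcp_rot: [0.175, 0.985, 0.0, 0.001]
contact_force: [0.6, 0.2, -3.5]
opening: 0.767
```

>>> {"method": "servo_tool", "body": {
  "increments": "0 0 0 0 0 0 5;0 0 0 0 0 0.2 5;0 0 0 0 0 0.3 5;0 0 0 0 0 0.3 5"
}}

```text
time: 20.13
eef_pos: [0.6027, 0.0886, 0.0828]
tcp_rot: [0.175, 0.985, 0.0, 0.0]
contact_force: [0.2, 0.1, -3.4]
opening: 0.769
```

>>> {"method": "servo_tool", "body": {
  "increments": "0 0 0 0 0 0.1 5;0 0 0 0 0 0.2 5;0 0 0 0 0 0.2 5"
}}

```text
time: 20.38
eef_pos: [0.6037, 0.0886, 0.0822]
tcp_rot: [0.175, 0.985, 0.0, 0.001]
contact_force: [-2.1, 0.1, 3.5]
opening: 0.769
```

Contact. Releasing and raising the arm, then turning towards the scanner.

>>> {"method": "servo_tool", "body": {
  "increments": "0 0 0 0 0 0 7;0 0 0 0 0 0 8;0 0 0 0 0 0 8.5;0 0 0 0 0 0 8.5;0 0 0 0 0 -1 8.5;0 0 0 0 0 -4 8.5;0 0 0 0 0 -8 8.5;0 0 0 0 0 -12 8.5;0 0 0 0 0 -16 8.5;0 0 0 0 0 -17 8.5"
}}

```text
time: 21.22
eef_pos: [0.6058, 0.0886, 0.2601]
tcp_rot: [0.175, 0.985, 0.001, 0.007]
contact_force: [1.0, 1.3, 1.7]
opening: 0.992
```

```bash
python3 - <<'E'
from h import *
snap('top','t7');snap('side','s7');snap('wrist','w7')
go(.566,-.266,.25,113)
E
```

```text
rot [-0.     0.003 -0.753] shift cm [ -8.75 -34.56   0.18] | pos [0.603  0.0885 0.2519] q [-0.02  0.14  1.74 -0.    1.26 -1.24] open 0.995 F [-1.1  0.  -0.9] t 21.37
```

View pics/w7.png

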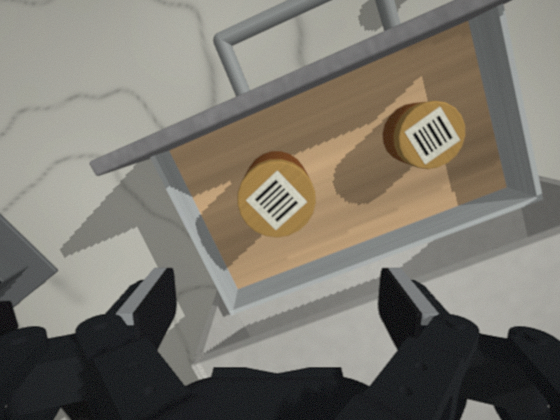

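View pics/t7.png

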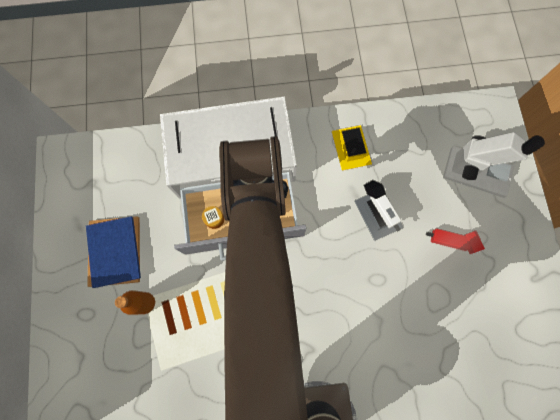

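>>> {"method": "servo_tool", "body": {
  "increments": "0 0 -0.08 -1 -3.5 0 6;0 0 -0.16 -2 -7 0 6;0 0 -0.24 -3 -10.5 0 6;0 0 -0.32 -4 -14 0 6;0 0 -0.4 -5 -17.5 0 6;0 0 -0.48 -6 -21 0 6;0 0 -0.56 -7 -24.5 0 6;0 0 -0.64 -8 -28 0 6;0 0 -0.72 -8.6 -31.5 0 6;0 0 -0.75 -8.75 -34 0 6"
}}

```text
time: 22.2
eef_pos: [0.5656, -0.263, 0.2463]
tcp_rot: [-0.198, 0.98, 0.002, -0.002]
contact_force: [1.2, -0.3, -0.7]
opening: 0.704
```

>>> {"method": "servo_tool", "body": {
  "increments": "0 0 0 0 -0.5 0 6;0 0 0 0 -0.5 0 6;0 0 0 0 -0.5 0 6"
}}

```text
time: 22.45
eef_pos: [0.5687, -0.2645, 0.2478]
tcp_rot: [-0.197, 0.98, 0.002, -0.001]
contact_force: [0.4, 0.3, -0.1]
opening: 0.702
```

```bash
python3 - <<'E'
from h import *
go(.566,-.266,.25,113)
im,d,K,T=snap('wrist','w8'); snap('top','t8'); P=cloud(d,K,T)
hsv=cv2.cvtColor(im,cv2.COLOR_RGB2HSV)
m=(abs(P[...,2]-.09)<.006)&(hsv[...,2]>150)&(hsv[...,1]<60); m[300:]=0
m=cv2.morphologyEx(m.astype(np.uint8),cv2.MORPH_OPEN,np.ones((5,5)))>0
print(m.sum(),cv2.minAreaRect(P[m][:,:2].astype(np.float32)),np.median(P[m][:,2]))
m=(abs(P[...,2]-.05)<.005);m[300:]=0; print('stand',m.sum(),cv2.minAreaRect(P[m][:,:2].astype(np.float32)))
E
```

```text
rot [ 0.004 -0.002 -0.004] shift cm [ 0.31 -0.03 -0.22] | pos [ 0.5687 -0.2645  0.2478] q [-0.6   0.18  1.7   0.    1.27 -2.57] open 0.702 F [ 0.4  0.3 -0.1] t 22.45
3210 ((0.5555993318557739, -0.2739785313606262), (0.0901368260383606, 0.031718432903289795), 21.621170043945312) 0.08967045530771597
stand 2408 ((0.5699645280838013, -0.24276822805404663), (0.11446160078048706, 0.5679088830947876), 9.485770225524902)
```

View pics/w8.png

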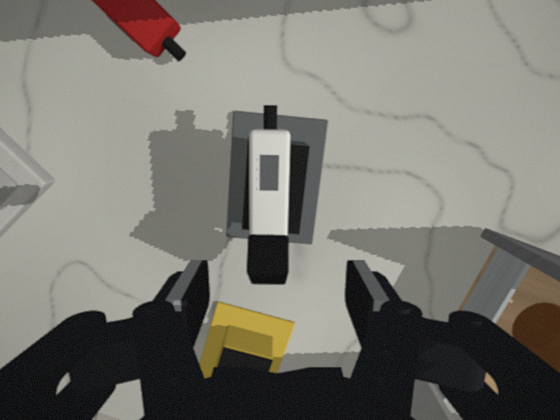

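View pics/t8.png

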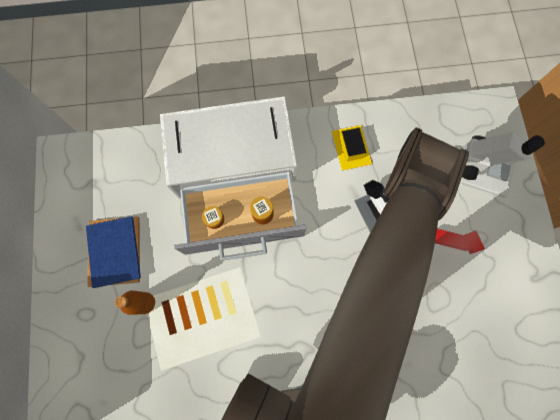

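```bash
python3 - <<'E'
from h import *
im,d,K,T=load('w8')
a=onplane(270.5,129,K,T,.09); b=onplane(268.5,236,K,T,.09); l=onplane(249,190,K,T,.09); r=onplane(291,190,K,T,.09)
print('tail',a,'head',b,np.linalg.norm(a-b),np.degrees(np.arctan2(*(b-a)[1::-1])),'width',np.linalg.norm(l-r)); 
F=np.array([onplane(*p,K,T,.004) for p in [(232,111),(328,120),(312,243),(226,234)]]); print(F.round(4),'ctr',F.mean(0)); print([np.linalg.norm(F[i]-F[i-1]).round(3) for i in range(4)])
for i,j in [(0,3),(1,2)]: print(np.degrees(np.arctan2(*(F[j]-F[i])[1::-1])))
u=(b-a)/np.linalg.norm(b-a)
c=T[:3,:3]@np.array(ctrl.get_state()['eef_pos'])+T[:3,3]; print('tcp px',(K@c)[:2]/c[2])
print('origin from tail',a+u*.055)
# labels in t8
im,d,K,T=load('t8'); jars('t8',(.55,.66,.04,.14),.109); jars('t8',(.55,.66,.18,.28),.073)
cv2.imwrite('pics/crop8.png',cv2.resize(cv2.cvtColor(im[160:280,160:310],cv2.COLOR_RGB2BGR),None,fx=5,fy=5,interpolation=cv2.INTER_CUBIC))
im,d,K,T=load('w7'); jars('w7',(.55,.66,.04,.14),.109); jars('w7',(.55,.66,.18,.28),.073)
g=cv2.cvtColor(im,cv2.COLOR_RGB2HSV)
print('label w7 tall',onplane(276,200,K,T,.108),'short',onplane(432.5,135.5,K,T,.072))
E
```

```text
tail [ 0.51299312 -0.29068067  0.09      ] head [ 0.59852727 -0.25723278  0.09      ] 0.09184145171762331 21.35784415536285 width 0.03578441551655046
[[ 0.514  -0.335   0.004 ]
 [ 0.4835 -0.2388  0.004 ]
 [ 0.6151 -0.1978  0.004 ]
 [ 0.6431 -0.2934  0.004 ]] ctr [ 0.56395094 -0.26624016  0.004     ]
[np.float64(0.136), np.float64(0.101), np.float64(0.138), np.float64(0.1)]
17.84267787446516
17.301696797923945
tcp px [273.33020587 294.14958176]
origin from tail [ 0.56421594 -0.27065013  0.09      ]
t8 0.109 circ [0.6038 0.0886] 0.0329 mean [0.6032 0.0886 0.1083] 409
t8 0.073 circ [0.6044 0.2362] 0.0302 mean [0.6034 0.236  0.0724] 324
w7 0.109 circ [0.6017 0.09  ] 0.0331 mean [0.6002 0.0905 0.1079] 4733
w7 0.073 circ [0.6021 0.2378] 0.0302 mean [0.6008 0.2368 0.0719] 3658
label w7 tall [0.60075362 0.09045624 0.108     ] short [0.60168905 0.23857777 0.072     ]
```

View pics/crop8.png

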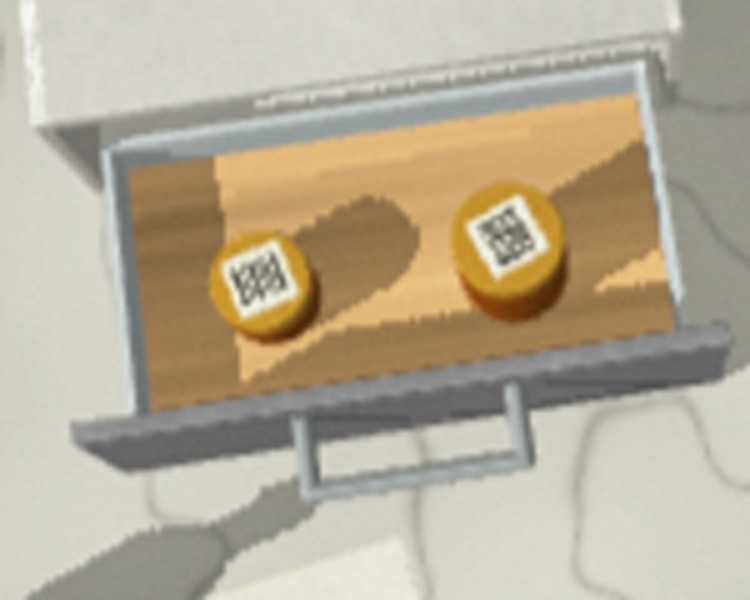

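```bash
python3 - <<'E'
from h import *
go(.577,-.2655,.07,111.6)
E
```

```text
rot [ 0.002 -0.001  0.022] shift cm [-0.66 -0.5  17.89] | pos [ 0.5693 -0.2637  0.249 ] q [-0.6   0.18  1.69  0.    1.27 -2.57] open 0.701 F [-0.3 -0.2 -0.6] t 22.55
```

>>> {"method": "servo_tool", "body": {
  "increments": "0 0 0.02 -0.65 -0.4 3 6;0 0 0.02 -0.65 -0.4 6 6;0 0 0.02 -0.65 -0.4 9 6;0 0 0.02 -0.65 -0.4 11 6;0 0 0.02 -0.65 -0.4 11 6;0 0 0.02 -0.65 -0.4 11 6"
}}

```text
time: 23.05
eef_pos: [0.5766, -0.2647, 0.139]
tcp_rot: [-0.189, 0.982, 0.001, -0.001]
contact_force: [-1.4, -0.1, 0.6]
opening: 0.705
```

```bash
python3 - <<'E'
from h import *
go(.577,-.2655,.07,111.6)
snap('wrist','w9')
E
```

```text
rot [ 0.003 -0.002  0.003] shift cm [-0.02 -0.11  6.9 ] | pos [ 0.5766 -0.2647  0.139 ] q [-0.59  0.3   1.76  0.    1.08 -2.54] open 0.705 F [-1.4 -0.1  0.6] t 23.05
```

View pics/w9.png

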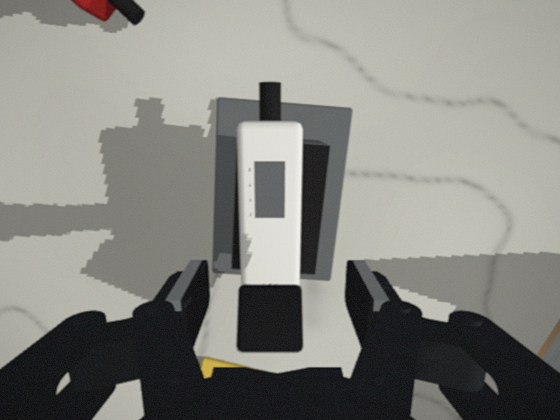

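```bash
python3 - <<'E'
from h import *
im,d,K,T=load('w9')
for p in [(.5766,-.2647,.09),(.5766,-.2647,.075)]:
    c=T[:3,:3]@np.array(p)+T[:3,3]; print((K@c)[:2]/c[2])
a=onplane(270,122,K,T,.09);b=onplane(270,287,K,T,.09);print(a,b,np.linalg.norm(a-b),(a+b)/2)
E
```

```text
[273.19316149 248.42267034]
[273.38142748 239.32483744]
[ 0.51432357 -0.29105161  0.09      ] [ 0.59916921 -0.25773893  0.09      ] 0.09115106531454048 [ 0.55674639 -0.27439527  0.09      ]
```

>>> {"method": "servo_tool", "body": {
  "increments": "0 0 0 0 -0.25 1.5 6;0 0 0 0 -0.25 3 6;0 0 0 0 -0.25 4.5 6;0 0 0 0 -0.25 5.8 6;0 0 0 0 -0.25 6.7 6;0 0 0 0 -0.25 6.8 6;0 0 0 0 -0.25 6.8 5;0 0 0 0 -0.25 6.8 4;0 0 0 0 -0.25 6.8 3;0 0 0 0 -0.25 6.8 2",
  "grip_force": 60
}}

```text
time: 23.93
eef_pos: [0.5787, -0.2694, 0.0738]
tcp_rot: [-0.188, 0.982, -0.001, 0.001]
contact_force: [0.8, 0.9, 2.2]
opening: 0.388
```

>>> {"method": "servo_tool", "body": {
  "increments": "0 0 0 0 0 0 2;0 0 0 0 0 0 2;0 0 0 0 0 0 2;0 0 0 0 0 0 2"
}}

```text
time: 24.27
eef_pos: [0.5787, -0.2694, 0.0737]
tcp_rot: [-0.188, 0.982, -0.001, 0.001]
contact_force: [0.3, -0.5, 6.1]
opening: 0.389
```

```bash
python3 - <<'E'
from h import *
go(.577,-.2655,.2,111.6)
snap('wrist','w10')
E
```

```text
rot [-0.002  0.001  0.001] shift cm [ -0.     0.4  -12.63] | pos [ 0.5787 -0.2694  0.0737] q [-0.59  0.39  1.78  0.    0.97 -2.54] open 0.389 F [ 0.3 -0.5  6.1] t 24.27
```

View pics/w10.png

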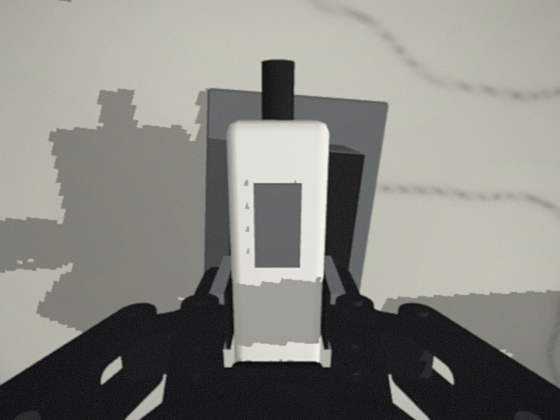

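```bash
python3 - <<'E'
from h import *
im,d,K,T=load('w10')
a=onplane(278,122,K,T,.09); tcp=np.array(ctrl.get_state()['eef_pos'])
R=Rt.from_quat(ctrl.get_state()['tcp_rot']).as_matrix()
print(a,'tail in tool',(R.T@(a-tcp))*1000, 'tool axes',R.round(3).tolist())
E
```

```text
[ 0.51473596 -0.29235215  0.09      ] tail in tool [ 67.92170246   2.30524612 -16.34748299] tool axes [[-0.929, -0.369, 0.002], [-0.369, 0.929, -0.001], [-0.001, -0.002, -1.0]]
```

>>> {"method": "servo_tool", "body": {
  "increments": "0 0 0 0 0 -0.7 2;0 0 0 0 0 -2 2;0 0 0 0 0 -4 2;0 0 0 0 0 -6.5 2;0 0 0 0 0 -9 2;0 0 0 0 0 -11.5 2;0 0 0 0 0 -14 2;0 0 0 0 0 -16 2;0 0 0 0 0 -17 2;0 0 0 0 0 -17 2"
}}

```text
time: 25.15
eef_pos: [0.5788, -0.2694, 0.2458]
tcp_rot: [-0.188, 0.982, -0.002, 0.002]
contact_force: [-1.0, -0.7, -1.6]
opening: 0.387
```

```bash
python3 - <<'E'
from h import *
go(.577,-.2655,.2,111.6)
im,d,K,T=snap('wrist','w11'); snap('side','s11')
E
```

```text
rot [-0.004  0.003  0.001] shift cm [0.03 0.45 4.58] | pos [ 0.5788 -0.2694  0.2458] q [-0.59  0.2   1.67 -0.    1.26 -2.54] open 0.387 F [-1.  -0.7 -1.6] t 25.15
```

View pics/w11.png

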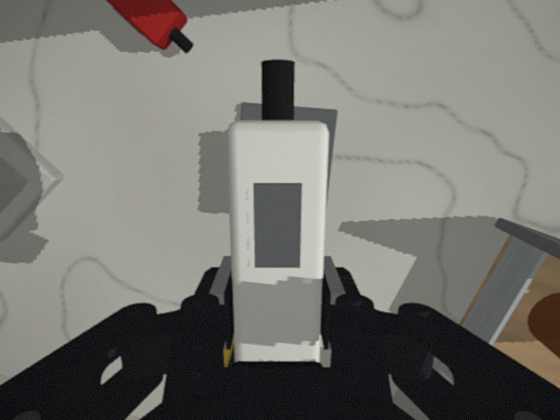

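View pics/s11.png

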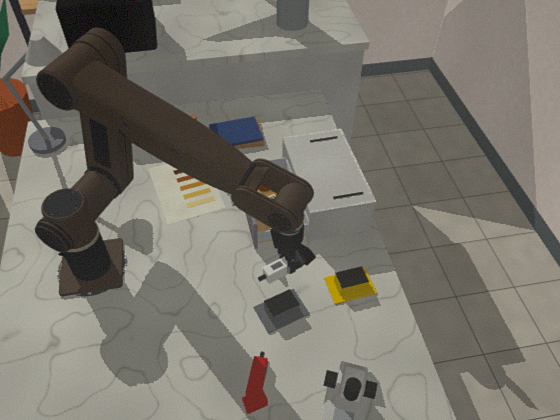

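```bash
python3 - <<'E'
from h import *
go(.479,.089,.25,90)
E
```

```text
rot [ 0.001 -0.001  0.378] shift cm [-4.06 36.86 -0.82] | pos [ 0.5773 -0.2685  0.2413] q [-0.59  0.21  1.68 -0.    1.26 -2.54] open 0.386 F [ 0.1 -0.8 -3.2] t 25.25
```

>>> {"method": "servo_tool", "body": {
  "increments": "0 0 0.03 -0.2 1.5 0 2;0 0 0.06 -0.4 4 -0.3 2;0 0 0.1 -0.7 7 -0.6 2;0 0 0.14 -1 10 -0.8 2;0 0 0.18 -1.3 13 -0.8 2;0 0 0.22 -1.6 16 -0.8 2;0 0 0.26 -2 19 -0.8 2;0 0 0.3 -2.4 22 -0.8 2;0 0 0.34 -2.7 25 -0.8 2;0 0 0.37 -3 28 -0.8 2"
}}

```text
time: 26.08
eef_pos: [0.5005, 0.004, 0.2475]
tcp_rot: [-0.003, 1.0, 0.001, -0.002]
contact_force: [1.1, -0.2, -1.9]
opening: 0.388
```

```bash
python3 - <<'E'
from h import *
go(.479,.089,.2055,90)
snap('side','s12')
E
```

```text
rot [ 0.001 -0.005  0.006] shift cm [2.08 8.51 4.22] | pos [0.5005 0.004  0.2475] q [-0.2  -0.1   1.99  0.    1.26 -1.77] open 0.388 F [ 1.1 -0.2 -1.9] t 26.08
```

View pics/s12.png

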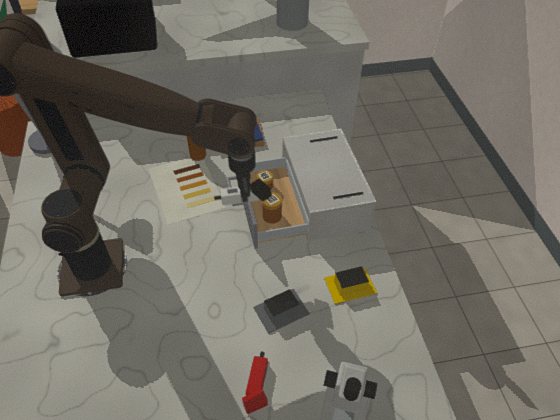

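```bash
python3 - <<'E'
from h import *
snap('top','t12')
for f in('s12','t12'): jars(f,(.54,.67,.03,.15),.109); jars(f,(.54,.67,.17,.3),.073)
E
```

```text
s12 0.109 circ [0.6018 0.0863] 0.0351 mean [0.6049 0.0805 0.1076] 202
s12 0.073 circ [0.6054 0.2359] 0.0334 mean [0.605  0.234  0.0717] 150
t12 0.109 circ [0.6044 0.0895] 0.0331 mean [0.6038 0.0931 0.1085] 348
t12 0.073 circ [0.6043 0.2363] 0.0304 mean [0.6036 0.236  0.0723] 324
```

View pics/t12.png

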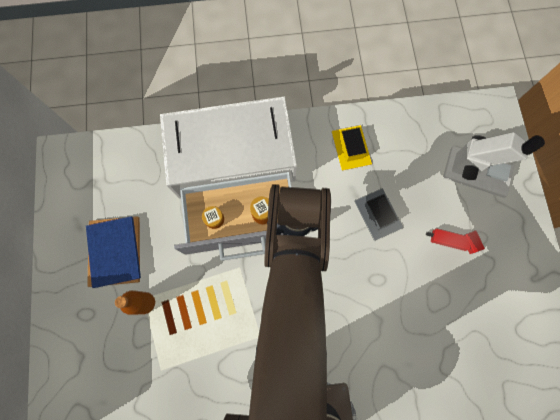

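Both jars stand as placed, the tall one near (262,208) and the short one near (212,216) in the top view. The empty stand shows at (378,210). Moving onto the tall jar's label.

>>> {"method": "servo_tool", "body": {
  "increments": "0 0 0 0.5 2.5 0 2;0 0 0 1 5 1 2;0 0 0.006 1.6 7.2 2 2;0 0 0.006 2 8.4 3 2;0 0 0.006 2.05 8.5 3.9 2;0 0 0.006 2.05 8.5 4.1 2;0 0 0.006 2.05 8.5 4.1 2;0 0 0.006 2.05 8.5 4.1 2"
}}

```text
time: 26.85
eef_pos: [0.4816, 0.0862, 0.2092]
tcp_rot: [-0.0, 1.0, -0.0, -0.0]
contact_force: [-0.2, 0.7, -2.1]
opening: 0.385
```

```bash
cat >> h.py <<'E'
def aim(label):
    s=ctrl.get_state(); R=Rt.from_quat(s['tcp_rot']).as_matrix(); p=np.array(s['eef_pos'])
    fx,fy,fz=-R[:,0],-R[:,1],-R[:,2]   # scanner x, (-y or y), up
    w=p+fx*.0691-fz*.0197
    c,sn=np.cos(np.radians(55)),np.sin(np.radians(55))
    X=fx*c-fz*sn; Z=fx*sn+fz*c; Y=np.cross(Z,X)
    v=np.array(label)-w; print('window',w.round(4),'in window frame mm',(np.array([X,Y,Z])@v*1000).round(1),'pos',p.round(4))
E
python3 - <<'E'
from h import *
aim((.603,.089,.108))
snap('side','s13')
E
```

```text
window [0.5507 0.0863 0.1895] in window frame mm [96.7  2.7 -3.9] pos [0.4816 0.0862 0.2092]
```

View pics/s13.png

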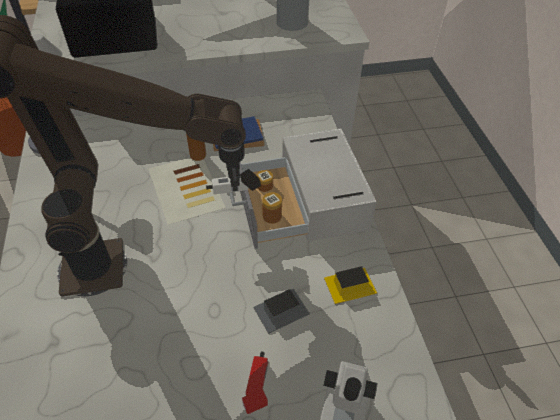

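>>> {"method": "servo_tool", "body": {
  "increments": "0 0 0 0.2 0.27 0.3 2;0 0 0 0.2 0.27 0.3 2;0 0 0 0.2 0.27 0.3 2;0 0 0 0.2 0.27 0.3 2;0 0 0 0.2 0.27 0.3 2;0 0 0 0.2 0.27 0.3 2;0 0 0 0.2 0.27 0.3 2;0 0 0 0.2 0.27 0.3 2;0 0 0 0.2 0.27 0.3 2;0 0 0 0.2 0.27 0.3 2"
}}

```text
time: 27.73
eef_pos: [0.4792, 0.09, 0.2063]
tcp_rot: [-0.001, 1.0, -0.0, 0.0]
contact_force: [-0.0, -0.3, -2.1]
opening: 0.389
```

>>> {"method": "servo_tool", "body": {
  "increments": "0 0 0 0 0 0 2;0 0 0 0 0 0 2;0 0 0 0 0 0 2;0 0 0 0 0 0 2;0 0 0 0 0 0 2;0 0 0 0 0 0 2;0 0 0 0 0 0 2;0 0 0 0 0 0 2;0 0 0 0 0 0 2;0 0 0 0 0 0 2"
}}

```text
time: 28.57
eef_pos: [0.4792, 0.0899, 0.2064]
tcp_rot: [-0.001, 1.0, -0.0, 0.0]
contact_force: [-0.6, -0.1, -1.8]
opening: 0.389
```

```bash
python3 - <<'E'
from h import *
aim((.603,.089,.108))
aim((.604,.2363,.072))
snap('wrist','w13'); snap('top','t13'); snap('side','s13b')
jars('t13',(.54,.67,.17,.3),.073);jars('s13b',(.54,.67,.17,.3),.073);jars('s13b',(.54,.67,.03,.15),.109)
go(.466,.2363,.19,90)
E
```

```text
window [0.5483 0.0901 0.1867] in window frame mm [95.8 -1.2 -0.4] pos [0.4792 0.0899 0.2064]
window [0.5483 0.0901 0.1867] in window frame mm [126.  146.1 -19.9] pos [0.4792 0.0899 0.2064]
t13 0.073 circ [0.6044 0.2362] 0.0301 mean [0.6034 0.2361 0.0722] 325
s13b 0.073 circ [0.6017 0.2333] 0.0316 mean [0.6037 0.2323 0.0716] 160
s13b 0.109 circ [0.6051 0.0852] 0.0376 mean [0.6023 0.0843 0.1078] 248
rot [-0.     0.     0.002] shift cm [ 1.29 14.64  1.63] | pos [0.4792 0.09   0.2063] q [-0.02 -0.1   2.06 -0.    1.18 -1.6 ] open 0.381 F [-0.2  0.5 -1.1] t 28.72
```

View pics/w13.png

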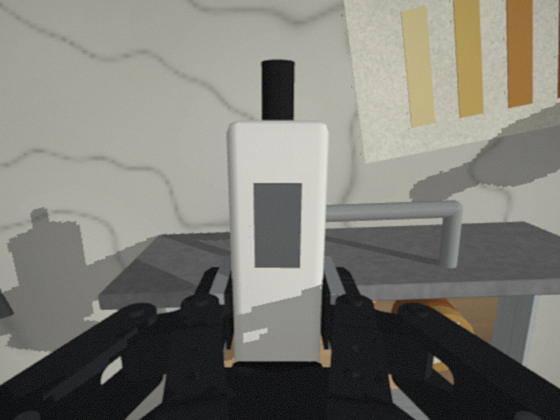

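The scanner sits unchanged in the hand (tail edge at row 122, column 278). By my calculation the tall label is 96 mm out and within 1.2 mm of the line of sight, and I held there for more than 1.5 s. Next is the short jar.

>>> {"method": "servo_tool", "body": {
  "increments": "0 0 0 0.2 1.5 -0.5 2;0 0 0 0.4 4 -0.5 2;0 0 0 0.7 7 -0.5 2;0 0 0 1 10 0 2;0 0 0 1.2 12.5 0.5 2;0 0 0 1.3 14 1 2;0 0 0 1.3 14.6 1.5 2;0 0 0 1.3 14.6 1.6 2;0 0 0 1.3 14.6 1.6 2;0 0 0 1.3 14.6 1.6 2"
}}

```text
time: 29.55
eef_pos: [0.4661, 0.2351, 0.1903]
tcp_rot: [-0.001, 1.0, -0.0, -0.0]
contact_force: [-0.3, -1.1, -2.5]
opening: 0.386
```

```bash
python3 - <<'E'
from h import *
aim((.604,.2363,.072))
E
```

```text
window [0.5352 0.2352 0.1706] in window frame mm [120.2   1.1  -0.2] pos [0.4661 0.2351 0.1903]
```

>>> {"method": "servo_tool", "body": {
  "increments": "0 0 0 0 0.1 0 2;0 0 0 0 0.1 0 2;0 0 0 0 0.1 0 2;0 0 0 0 0.1 0 2;0 0 0 0 0.1 0 2;0 0 0 0 0.1 0 2;0 0 0 0 0.1 0 2;0 0 0 0 0.1 0 2;0 0 0 0 0.1 0 2;0 0 0 0 0.1 0 2"
}}

```text
time: 30.38
eef_pos: [0.4659, 0.237, 0.1903]
tcp_rot: [-0.001, 1.0, -0.0, -0.0]
contact_force: [-0.9, 0.0, -2.2]
opening: 0.388
```

>>> {"method": "servo_tool", "body": {
  "increments": "0 0 0 0 0 0 2;0 0 0 0 0 0 2;0 0 0 0 0 0 2;0 0 0 0 0 0 2;0 0 0 0 0 0 2;0 0 0 0 0 0 2;0 0 0 0 0 0 2;0 0 0 0 0 0 2;0 0 0 0 0 0 2;0 0 0 0 0 0 2"
}}

```text
time: 31.22
eef_pos: [0.4659, 0.2369, 0.1903]
tcp_rot: [-0.001, 1.0, -0.0, 0.0]
contact_force: [-0.3, -0.2, -2.4]
opening: 0.39
```

```bash
python3 - <<'E'
from h import *
aim((.604,.2363,.072))
im,d,K,T=snap('top','t14'); snap('side','s14')
jars('t14',(.54,.67,.17,.3),.073); jars('s14',(.54,.67,.17,.3),.073);jars('s14',(.54,.67,.03,.15),.109)
cv2.imwrite('pics/crop14.png',cv2.resize(cv2.cvtColor(im[160:280,160:310],cv2.COLOR_RGB2BGR),None,fx=5,fy=5,interpolation=cv2.INTER_CUBIC))
im=load('s14')[0]; cv2.imwrite('pics/crop14s.png',cv2.resize(cv2.cvtColor(im[110:250,180:340],cv2.COLOR_RGB2BGR),None,fx=4,fy=4,interpolation=cv2.INTER_CUBIC))
# stand from t13
im,d,K,T=load('t12'); P=cloud(d,K,T); m=(abs(P[...,2]-.05)<.004)&(P[...,0]>.48)&(P[...,0]<.64)&(P[...,1]>-.34)&(P[...,1]<-.2)
print('stand',m.sum(),cv2.minAreaRect(P[m][:,:2].astype(np.float32)),P[m].mean(0))
E
```

```text
window [0.535  0.2371 0.1706] in window frame mm [ 1.204e+02 -9.000e-01 -1.000e-01] pos [0.4659 0.2369 0.1903]
t14 0.073 circ [0.6046 0.2369] 0.0307 mean [0.6068 0.2317 0.0723] 255
s14 0.073 circ [0.6046 0.2352] 0.0334 mean [0.603  0.2325 0.0716] 168
s14 0.109 circ [0.6045 0.0849] 0.0381 mean [0.6026 0.0844 0.1073] 248
stand 510 ((0.5669803619384766, -0.267423152923584), (0.09008467942476273, 0.06026722490787506), 16.714244842529297) [ 0.56599036 -0.26709815  0.05022774]
```

View pics/crop14.png

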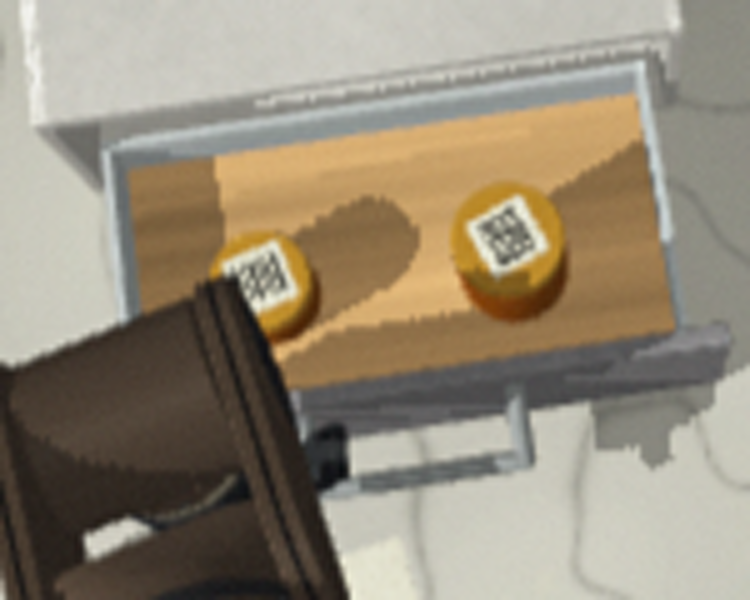

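View pics/crop14s.png

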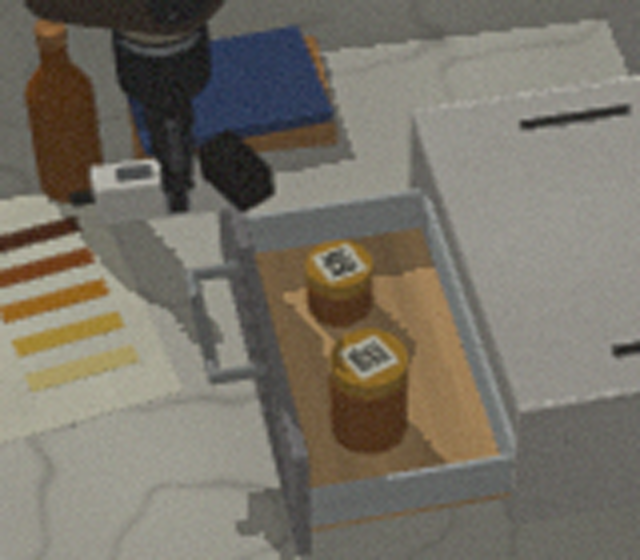

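```bash
python3 - <<'E'
from h import *
im,d,K,T=load('s14')
P=cloud(d,K,T)
m=(P[...,1]>.215)&(P[...,1]<.262)&(P[...,0]>.49)&(P[...,0]<.57)&(P[...,2]>.14)&(P[...,2]<.23)
q=P[m]; print(m.sum(),q.min(0),q.max(0))
for z in (.15,.16,.17,.18,.19,.2): 
    k=q[abs(q[:,2]-z)<.004]; print(z,len(k),k[:,0].min() if len(k) else '',k[:,0].max() if len(k) else '',k[:,1].mean() if len(k) else '')
go(.579,-.265,.25,107.5)
E
```

```text
252 [0.49006692 0.21512465 0.16585171] [0.54738834 0.25693183 0.22934838]
0.15 0   
0.16 0   
0.17 16 0.4917993791021787 0.5322193221816223 0.2201556774245083
0.18 25 0.4916665698347457 0.5473883413976781 0.21994247259690386
0.19 32 0.49207076294717034 0.5470548368205166 0.22326333829140643
0.2 32 0.49355560246123864 0.540425313827245 0.2245416177581102
rot [-0.     0.    -0.303] shift cm [-11.2  -50.22  -5.97] | pos [0.4659 0.2369 0.1903] q [ 0.28  0.    2.   -0.    1.14 -1.3 ] open 0.385 F [ 0.2 -0.  -3.6] t 31.32
```

The side crop shows the scanner level in the hand. The head's front face lies at x 0.53–0.547, z 0.168–0.18, which agrees with the computed window position. Returning it to the stand.

>>> {"method": "servo_tool", "body": {
  "increments": "0 0 0 0 0 -1.5 2;0 0 0 0 0 -4 2;0 0 0 0 -1.5 -6 2;0 0 0 -0.3 -4 -6 2;0 0 0 -0.8 -7 -6 2;0 0 0 -1.4 -10 -6 2;0 0 0 -2 -13 -6 2;0 0 0 -2.7 -16 -6 2;0 0 0 -3.4 -19 -6 2;0 0 0 -4.1 -22 -6 2"
}}

```text
time: 32.15
eef_pos: [0.5074, 0.0156, 0.2505]
tcp_rot: [-0.001, 1.0, -0.0, 0.0]
contact_force: [0.7, 0.1, -1.3]
opening: 0.393
```

>>> {"method": "servo_tool", "body": {
  "increments": "0 0 -0.03 -0.8 -3 0 2;0 0 -0.06 -1.6 -6 0 2;0 0 -0.1 -2.4 -9 0 2;0 0 -0.14 -3.2 -12 0 2;0 0 -0.18 -4 -15 0 2;0 0 -0.22 -4.8 -18 0 2;0 0 -0.26 -5.6 -21 0 2;0 0 -0.3 -6.4 -24 0 2;0 0 -0.305 -7 -26.5 0 2;0 0 -0.305 -7.1 -28 0 2"
}}

```text
time: 32.98
eef_pos: [0.5793, -0.2656, 0.25]
tcp_rot: [-0.152, 0.988, -0.0, -0.0]
contact_force: [0.4, -0.2, -1.5]
opening: 0.39
```

```bash
python3 - <<'E'
from h import *
go(.579,-.265,.15,107.5)
E
```

```text
rot [-0.001 -0.    -0.   ] shift cm [ 0.01  0.08 10.  ] | pos [ 0.5793 -0.2656  0.25  ] q [-0.59  0.2   1.67 -0.    1.27 -2.46] open 0.39 F [ 0.4 -0.2 -1.5] t 32.98
```

>>> {"method": "servo_tool", "body": {
  "increments": "0 0 0 0 0.05 2 2;0 0 0 0 0.05 4.5 2;0 0 0 0 0.05 7 2;0 0 0 0 0.05 9.5 2;0 0 0 0 0.05 12 2;0 0 0 0 0.05 14 2;0 0 0 0 0.05 15.5 2;0 0 0 0 0.05 16.5 2;0 0 0 0 0.05 17 2;0 0 0 0 0.05 17 2"
}}

```text
time: 33.82
eef_pos: [0.5782, -0.2618, 0.0792]
tcp_rot: [-0.153, 0.988, 0.001, -0.001]
contact_force: [0.1, 0.5, -2.9]
opening: 0.383
```

```bash
python3 - <<'E'
from h import *
go(.579,-.265,.0737,107.5)
im,d,K,T=snap('side','s15')
cv2.imwrite('pics/crop15.png',cv2.resize(cv2.cvtColor(im[210:350,200:360],cv2.COLOR_RGB2BGR),None,fx=4,fy=4,interpolation=cv2.INTER_CUBIC))
E
```

```text
rot [ 0.002 -0.001  0.002] shift cm [ 0.02 -0.33  0.55] | pos [ 0.5782 -0.2618  0.0792] q [-0.58  0.38  1.78  0.    0.98 -2.46] open 0.383 F [ 0.1  0.5 -2.9] t 33.82
```

View pics/crop15.png

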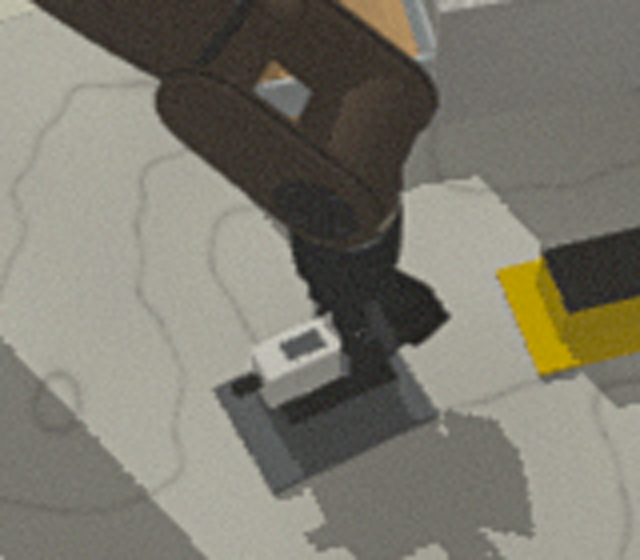

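>>> {"method": "servo_tool", "body": {
  "increments": "0 0 0 0 -0.2 0 2;0 0 0 0 -0.3 0.2 2;0 0 0 0 -0.3 0.4 2;0 0 0 0 -0.3 0.5 2;0 0 0 0 -0.3 0.5 2"
}}

```text
time: 34.28
eef_pos: [0.5796, -0.2652, 0.0753]
tcp_rot: [-0.153, 0.988, 0.0, -0.0]
contact_force: [-0.6, 0.5, -2.9]
opening: 0.386
```

>>> {"method": "servo_tool", "body": {
  "increments": "0 0 0 0 0 0.1 2;0 0 0 0 0 0.15 2;0 0 0 0 0 0.15 2;0 0 0 0 0 0.15 2"
}}

```text
time: 34.62
eef_pos: [0.5797, -0.2652, 0.0739]
tcp_rot: [-0.153, 0.988, -0.0, 0.0]
contact_force: [0.0, 0.9, -2.6]
opening: 0.393
```

>>> {"method": "servo_tool", "body": {
  "increments": "0 0 0 0 0 0.1 2;0 0 0 0 0 0.15 2;0 0 0 0 0 0.15 2"
}}

```text
time: 34.87
eef_pos: [0.5798, -0.2653, 0.0738]
tcp_rot: [-0.153, 0.988, 0.0, -0.0]
contact_force: [-4.5, 1.3, 5.5]
opening: 0.385
```

Contact with the stand. Releasing.

>>> {"method": "servo_tool", "body": {
  "increments": "0 0 0 0 0 -0.05 2.5;0 0 0 0 0 -0.05 4;0 0 0 0 0 -0.05 5.5;0 0 0 0 0 -0.05 6;0 0 0 0 0 -0.05 6;0 0 0 0 0 -2 6;0 0 0 0 0 -5 6;0 0 0 0 0 -9 6;0 0 0 0 0 -13 6;0 0 0 0 0 -16 6"
}}

```text
time: 35.7
eef_pos: [0.5805, -0.2657, 0.236]
tcp_rot: [-0.153, 0.988, -0.001, 0.001]
contact_force: [0.7, -0.2, 0.6]
opening: 0.706
```

```bash
python3 - <<'E'
from h import *
im,d,K,T=snap('wrist','w16')
a=onplane(272,128,K,T,.09)
go(.4717,.155,.25,2.2)
E
```

```text
rot [-0.017  0.    -1.302] shift cm [-2.16 43.61 -1.15] | pos [ 0.5831 -0.2673  0.2436] q [-0.59  0.21  1.67  0.    1.24 -2.47] open 0.702 F [ 1.8 -1.7  3.9] t 35.75
```

View pics/w16.png

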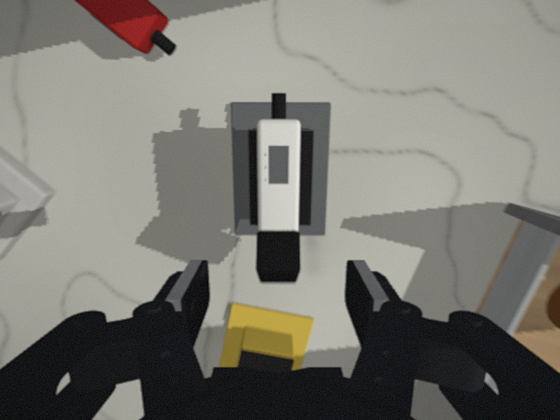

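The scanner is centred on its stand and parallel to it (handle at (279,178), foot plate at (232–330, 103–236)). Next is the handle. I'll turn the long way, since the short way would pass joint 6's range.

>>> {"method": "servo_tool", "body": {
  "increments": "0 0 0.1 -0.2 2.5 -1 3.5;0 0 0.21 -0.4 5 -1.2 3.5;0 0 0.32 -0.6 8 -1.2 3.5;0 0 0.43 -0.8 11 -1.2 3.5;0 0 0.54 -1 14 -1.2 3.5;0 0 0.65 -1.2 17 -1.2 3.5;0 0 0.76 -1.4 20 -1.2 3.5;0 0 0.87 -1.5 23 -1.2 3.5;0 0 0.98 -1.6 26 -1.2 3.5;0 0 1.09 -1.7 29 -1.2 3.5"
}}

```text
time: 36.58
eef_pos: [0.5077, 0.0177, 0.244]
tcp_rot: [0.384, 0.923, 0.0, 0.0]
contact_force: [0.4, 0.4, -0.3]
opening: 0.408
```

```bash
python3 - <<'E'
from h import *
go(.4717,.155,.25,2.2)
snap('top','t17');jars('t17',(.54,.67,.17,.3),.073)
E
```

```text
rot [0.    0.    0.744] shift cm [12.28  7.13 -0.6 ] | pos [0.5077 0.0177 0.244 ] q [-0.17 -0.09  1.98  0.    1.25 -0.95] open 0.408 F [ 0.4  0.4 -0.3] t 36.58
t17 0.073 circ [0.6045 0.2363] 0.0303 mean [0.6036 0.2362 0.0722] 323
```

>>> {"method": "servo_tool", "body": {
  "increments": "0 0 0.1 2 1 0 3.5;0 0 0.21 4.5 2.5 0 3.5;0 0 0.32 7 4 0 3.5;0 0 0.43 9.5 5.5 0 3.5;0 0 0.54 11.5 6.7 0 3.5;0 0 0.65 12.2 7.1 0 3.5;0 0 0.74 12.3 7.1 0 3.5;0 0 0.744 12.3 7.1 0 3.5;0 0 0.744 12.3 7.1 0 3.5"
}}

```text
time: 37.38
eef_pos: [0.4712, 0.1534, 0.2441]
tcp_rot: [0.69, 0.723, -0.0, 0.0]
contact_force: [0.1, 0.2, 0.0]
opening: 0.411
```

```bash
python3 - <<'E'
from h import *
im,d,K,T=snap('wrist','w17')
s=ctrl.get_state()['eef_pos']
c=T[:3,:3]@np.array([s[0],s[1],.105])+T[:3,3]; print((K@c)[:2]/c[2])
go(.4717,.155,.1,2.2)
E
```

```text
[278.93819002 208.62682605]
rot [0.    0.    0.008] shift cm [ 0.18  0.05 14.42] | pos [0.4713 0.1532 0.2442] q [ 0.11 -0.12  2.01 -0.    1.25  0.06] open 0.413 F [ 0.1  0.2 -1. ] t 37.43
```

View pics/w17.png

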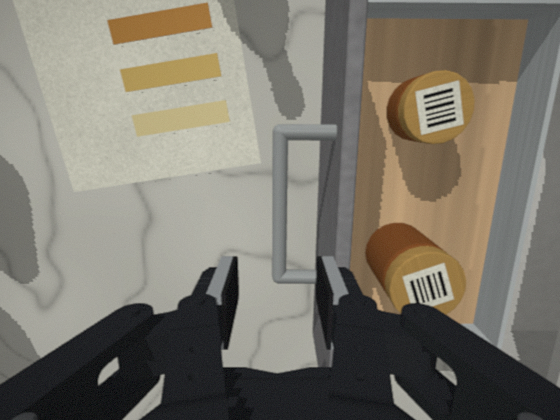

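The bar is at column 279, centred between the pads, and both jars are upright in the drawer. Descending and gripping.

>>> {"method": "servo_tool", "body": {
  "increments": "0 0 0.008 0.2 0 2.5 3.5;0 0 0.008 0.2 0 5 3.5;0 0 0.008 0.2 0 7.5 3.5;0 0 0.008 0.2 0 10 3.5;0 0 0.008 0.2 0 12.5 3.5;0 0 0.008 0.2 0 14 3.5;0 0 0.008 0.2 0 14.2 3.5;0 0 0.008 0.2 0 14.2 0;0 0 0.008 0.2 0 14.2 0;0 0 0.008 0.2 0 14.2 0",
  "grip_force": 40
}}

```text
time: 38.27
eef_pos: [0.4718, 0.155, 0.1026]
tcp_rot: [0.694, 0.72, 0.0, 0.001]
contact_force: [3.1, -1.1, -3.8]
opening: 0.121
```

>>> {"method": "servo_tool", "body": {
  "increments": "0 0 0 0 0 0 0;0 0 0 0 0 0 0;0 0 0 0 0 0 0;0 0 0 0 0.2 0 0;0 0 0 0 0.6 0 0;0 0 0 0 1.2 0 0;0 0 0 0 2 0 0;0 0 0 0 3 0 0;0 0 0 0 4 0 0"
}}

```text
time: 39.02
eef_pos: [0.5103, 0.1566, 0.1026]
tcp_rot: [0.694, 0.72, -0.002, -0.001]
contact_force: [-2.5, -3.6, 3.8]
opening: 0.117
```

>>> {"method": "servo_tool", "body": {
  "increments": "0 0 0 0 1 0 0;0 0 0 0 2 0 0;0 0 0 0 3 0 0;0 0 0 0 4 0 0;0 0 0 0 5 0 0;0 0 0 0 6 0 0;0 0 0 0 7 0 0;0 0 0 0 8 0 0;0 0 0 0 9 0 0;0 0 0 0 9.8 0 0"
}}

```text
time: 39.85
eef_pos: [0.6105, 0.1606, 0.1026]
tcp_rot: [0.694, 0.72, 0.001, 0.0]
contact_force: [-2.9, -2.6, 5.6]
opening: 0.123
```

>>> {"method": "servo_tool", "body": {
  "increments": "0 0 0 0 0.7 0 0;0 0 0 0 1.3 0 0;0 0 0 0 1.8 0 0;0 0 0 0 2.2 0 0;0 0 0 0 2.5 0 0;0 0 0 0 2.7 0 0;0 0 0 0 2.9 0 0;0 0 0 0 3 0 0;0 0 0 0 3.1 0 0;0 0 0 0 3.1 0 0"
}}

```text
time: 40.68
eef_pos: [0.6403, 0.1618, 0.1026]
tcp_rot: [0.694, 0.72, 0.001, 0.0]
contact_force: [-0.8, -1.7, 4.1]
opening: 0.122
```

>>> {"method": "servo_tool", "body": {
  "increments": "0 0 0 0 0.1 0 0;0 0 0 0 0.2 0 0;0 0 0 0 0.3 0 0;0 0 0 0 0.3 0 0"
}}

```text
time: 41.02
eef_pos: [0.6417, 0.1618, 0.1026]
tcp_rot: [0.694, 0.72, -0.001, -0.001]
contact_force: [-4.7, -2.2, 8.1]
opening: 0.122
```

Travel is 0.170 m with the force rising, so the drawer is shut. Releasing and rising.

>>> {"method": "servo_tool", "body": {
  "increments": "0 0 0 0 -0.05 0 0;0 0 0 0 -0.05 0 2.5;0 0 0 0 -0.05 0 3.5;0 0 0 0 -0.05 0 3.5;0 0 0 0 -0.05 0 3.5;0 0 0 0 -0.05 -2 3.5;0 0 0 0 -0.05 -5 3.5;0 0 0 0 -0.05 -9 3.5;0 0 0 0 -0.05 -13 3.5;0 0 0 0 -0.05 -16 3.5"
}}

```text
time: 41.85
eef_pos: [0.643, 0.1621, 0.265]
tcp_rot: [0.694, 0.72, 0.002, 0.001]
contact_force: [2.1, 0.3, 0.8]
opening: 0.412
```

>>> {"method": "servo_tool", "body": {
  "increments": "0 0 0 -1 -2 0 3.5;0 0 0 -3 -5 0 3.5;0 0 0 -6 -8 0 3.5;0 0 0 -9 -11 0 3.5;0 0 0 -12 -14 0 3.5;0 0 0 -14 -16 0 3.5;0 0 0 -15 -17 0 3.5;0 0 0 -15 -17 0 3.5;0 0 0 -15 -17 0 3.5"
}}

```text
time: 42.6
eef_pos: [0.4779, 0.0056, 0.2619]
tcp_rot: [0.695, 0.719, 0.001, -0.0]
contact_force: [-0.3, 0.7, 0.5]
opening: 0.411
```

```bash
python3 - <<'E'
from h import *
im,d,K,T=snap('top','t20'); ims,*_=snap('side','s20')
s=ctrl.get_state(); print(s['eef_pos'],s['contact_force'],s['time'])
P=cloud(d,K,T)
m=(P[...,2]>.09)&(P[...,2]<.125)&(abs(P[...,1]-.16)<.03)&(P[...,0]>.6)&(P[...,0]<.66); print('bar',P[m].mean(0) if m.any() else None)
cv2.imwrite('pics/c20.png',np.hstack([cv2.resize(cv2.cvtColor(im[80:250,150:420],cv2.COLOR_RGB2BGR),(480,302)),cv2.resize(cv2.cvtColor(ims[110:340,200:390],cv2.COLOR_RGB2BGR),(249,302))]))
m=(abs(P[...,2]-.09)<.006)&(im.min(-1)>130)&(P[...,0]>.48)&(P[...,0]<.64)&(P[...,1]>-.34)&(P[...,1]<-.2);print('scanner',cv2.minAreaRect(P[m][:,:2].astype(np.float32)),P[m].mean(0))
E
```

```text
[0.47851828 0.0061945  0.26210015] [ 0.57958841 -0.06972587 -0.49603755] 42.7
bar [0.64146478 0.15962512 0.10966055]
scanner ((0.5595162510871887, -0.27092087268829346), (0.09146933257579803, 0.03407277539372444), 18.224140167236328) [ 0.55939986 -0.26988465  0.09010544]
```

View pics/c20.png

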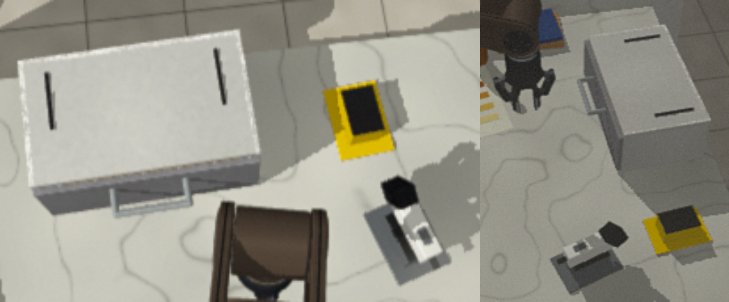

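View pics/t20.png

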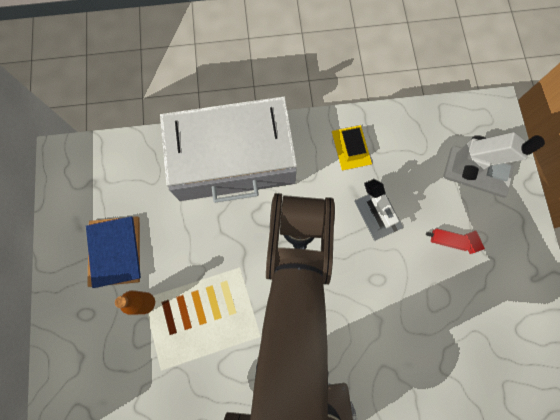

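The drawer is shut and the scanner lies centred on its stand. The bottle and notebooks are where they were, and the arm is clear.

```bash
python3 -c "
from plant import ctrl
print(ctrl.sign_off())"
```

```text
the job is handed in; nothing more can be done
None
```

I ran every step of the check-in and handed the job in at 42.7 s. The hand-in gave no verdict, so everything below comes from my own checks.

- **Jars:** Only the tall and short jars were present. I pulled the drawer to its stop, stood both jars upright in it and let go. They were still upright just before the drawer was shut. With the drawer shut, the cameras can no longer see them.
- **Scans:** I read the tall label first, then the short one, holding still for more than 1.5 s on each. By my calculation the tall label was 96 mm out and the short label 120 mm out, each within about 1.2 mm of the line of sight. The side view put the scanner head roughly where I expected it, to within a few millimetres. Nothing in the interface confirms that a label was actually read.
- **Scanner:** It lies level on its stand, about 1–2 mm off centre and within about 2° of the stand's direction.
- **Drawer:** The handle moved 170 mm from the outer stop to shut, where the force rose. The final picture shows no gap.
- **Surroundings:** The bottle, notebooks and look-alikes look unmoved, and I saw no jar knocked aside. The robot ended clear of everything.

The camera views disagreed with each other by 2–4 mm on positions, well inside the tolerances. None of my checks failed.

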